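Take a sample vial off a loaded orbital shaker and make the shaker ready again

ROBOT

A 7-joint arm with a two-finger parallel gripper is mounted at the origin on a cart in front of the work surface, level with it; the furniture and walls round the work are solid. World frame = base frame: x ahead of the robot, y to its left, z up, the work surface at z = 0. Lengths are in mm, angles in rad, forces in N, time in s.
With the tool pointing down it reaches from about 350 to 900 mm from the base axis. Payload 8.1 kg.
Tool frame: the origin (TCP) lies at the very end of the fingers, on their centre line; the grasp point (between the pads) lies 19 mm behind it (robot.pinch_z is the distance from the TCP to the grasp point, in mm); z points along the fingers, x is the direction in which the jaws open and shut, and the axes are right-handed (so a half turn about z gives the same grasp; the last joint's range is limited). The gripper opens to 92 mm and grips with 3 to 60 N. Pads are 19 mm wide; open, the fingers measure 130 mm over their backs; the gripper's body (75 mm by 190 mm) begins 47 mm behind the grasp point.
Start: joints at [-1.423, 0.434, 0.025, 1.573, -0.012, 1.134, -0.075], TCP at [155.139, 605.453, 226.742] pointing down, gripper open.
Joint ranges: [-2.62, 2.62], [-0.44, 2.09], [-1.27, 1.32], [0.08, 2.57], [-1.32, 4.46], [0.12, 2], [-2.74, 2.74]. Speed limits (rad/s): [2.22, 2.22, 3.01, 3.01, 3.14, 3.14, 3.14].

INTERFACE

Orientations are given as a 3x3 rotation matrix whose columns are the frame's x, y, z axes.
In Python, from rig import robot, vision, job_done gives the robot as it stands.
- The arm moves only by the tool send_rows, never from a script. Its argument "rows" is a list of rows, each a list of 7 numbers: the turn, a rotation vector about the world's x, y, z in rad, then the shift along the world's x, y, z in m, then the finger opening in m, from 0 to 0.0918. In form: [[rx, ry, rz, dx, dy, dz, jaw], ...]. A call has 1 to 10 rows; each row is the pose to reach, as a shift and turn from the pose measured when the call began; what a row does not reach only later rows make up. A row lasts 1/10 s, in which the tool goes at most 50 mm and 8.59 degrees, less where a joint would pass 70% of its speed; a pose out of reach is approached as far as the arm can. A call with a gripper value outside its range is refused whole. The fingers move at their own pace and stop on an object; "newtons" is the grip in N (left out, the last holds). Time passes only in rows, so rows that repeat a pose let the fingers close. It gives the time, the measured TCP pose, the force and the opening at its end, in the units of the state.
- robot.get_obs(): the state, without advancing time (a new reading comes with each control period).
- vision.snapshot(name): name is "scene" or "side" or "wrist"; returns the picture (400x640x3 uint8, red, green, blue); there is no depth.
- vision.calibration(name): a dict with "mtx" (3x3 intrinsics, pixels), "world_to_cam" (4x4, takes a point from world to camera coordinates); the wrist camera has in their place "mount" (4x4, takes a point from camera to tool coordinates, whose origin is the TCP and whose axes are the tool frame's). Camera axes: x right, y down, z forward; pixel columns grow to the right and rows downward; lengths in mm; the calibration is good to about 2 mm. A picture is of the moment at which its call begins: read the wrist's pose just before it. calibration takes no time and is no camera call.
- job_done(): hands the job in, once; it reports no verdict.
The state is a dict: "time": time; "qpos": joint angles; "joint_vel": joint speeds; "joint_torque": joint torques, N m; "eef_pos": TCP position; "orientation": TCP orientation; "ft_force": force on the tool from outside, world axes, zero at the start; "moment": the same for the moment, N m; "width": opening from 0.0 (shut) to 1.0 (fully open).
Only numpy, scipy, OpenCV 4.12 (cv2) and the standard library are available. Lean on these libraries where they do the work, as an engineer would, in place of code of your own. Each camera call takes 0.05 s, during which the arm holds its last target. There are 200 camera calls.

TASK

The shaker has stopped and the blue-capped vial is due. Stand both bottles from the shaker in the white tray, then lift the hold-down plate off and lay it flat on the blue mat, and stand the blue-capped vial upright in the yellow cup; leave the other two vials in their pockets. Then make the shaker ready to run: hold-down plate fully down over both dowel pins, and each bottle upright in the same well that it came from.

Things in the scene. Friction and masses are not known exactly. Their poses are not given: they have to be found in the camera images.
- shaker: Low white orbital shaker, fixed, 180 x 250 mm. Origin: centre of its underside; x to its back, y left, z up. In mm in its frame: platform top z 56; two bottle wells at x -43, y 52 and -52 (82 wide inside, collar 6 high, floor z 56); red vial block at x 40, top z 84; posts 30 x 20 at x 40, y 104 and -104, top z 117, each with a round-nosed steel pin 8 thick rising 18 more.
- plate: Aluminium hold-down plate, 50 x 232 x 5 mm, 0.2 kg; black grip block in its middle (12 mm in x, 34 in y, 5 to 35 above the underside); four 17.5 mm looking holes over the caps; a 10.5 mm pin hole at each end (y 104 and -104). Origin: centre of its underside; y along it, z up. Starts seated on the posts, origin at x 40, y 0, z 117 of the shaker; may go back either way round.
- white_bottle: White bottle with blue screw cap, 68 mm wide, 160 mm high, 0.5 kg, standing in one of the shaker's two wells. The cap is 46 mm wide, the top 20 mm. Origin: centre of its underside, z up.
- amber_bottle: Amber bottle with black screw cap, 67 mm wide, 150 mm high, 0.4 kg, standing in the other well. The cap is 46 mm wide, the top 20 mm. Origin: centre of its underside, z up.
- blue_vial: Sample vial with blue cap, pink contents, 21 mm wide, 52 mm high, in one of the block's four pockets under the plate (24 mm wide, floor at z 62 mm, at x 40, y -66, -30, 30 (empty) and 66 of the shaker). The cap is 20 mm wide, the top 11 mm. Origin: centre of its underside, z up.
- white_vial: Sample vial with white cap, 21 mm wide, 52 mm high, in another pocket; stays there. Origin: centre of its underside, z up.
- black_vial: Sample vial with black cap and green contents, 21 mm wide, 52 mm high, in another pocket; stays there. Origin: centre of its underside, z up.
- tray: Shallow white plastic tray fixed to the bench, 250 x 130 mm outside, walls 20 mm high and 4 mm thick, floor 4 mm thick; it holds the two bottles side by side along its length. Origin: centre of its underside; x along its length, z up.
- mat: Blue silicone mat with two white lines, fixed to the bench, 260 x 110 x 3 mm. Origin: centre of its underside; x along its length, z up.
- cup: Small yellow vial cup on a dark round foot, fixed to the bench: 30 mm high, 34 mm wide inside, inner floor 6 mm above the bench. Origin: centre of its underside, z up.
There are look-alikes about, which are no part of the job. What is shaped like the white_bottle but red is not meant.

How it is judged (in metres and radians):
On the way, in this order (a step that is already met when the one before it is completed fails the run):
1. both bottles stand upright in the tray (x of white_bottle in the frame of tray between -0.092 and 0.092 m and y of white_bottle in the frame of tray between -0.032 and 0.032 m and z of each of white_bottle, amber_bottle in the frame of tray below 0.01 m and angle between each of white_bottle, amber_bottle's own z axis and vertical below 0.1 rad and x of amber_bottle in the frame of tray between -0.092 and 0.092 m and y of amber_bottle in the frame of tray between -0.032 and 0.032 m), for 0.2 s.
2. the hold-down plate lies flat on the mat (horizontal distance between plate and mat below 0.04 m and z of plate in the frame of mat below 0.008 m and angle between plate's own z axis and vertical below 0.06 rad), for 0.2 s.
3. the blue-capped vial stands in the cup (horizontal distance between blue_vial and cup below 0.012 m and z of blue_vial in the frame of cup below 0.01 m and angle between blue_vial's own z axis and vertical below 0.15 rad), for 0.2 s.
At the end, for the whole second after the job is handed in: Blue-capped vial upright on the cup's floor; hold-down plate level on both posts (3 mm in height, 4 mm sideways), pins through its end holes; each bottle upright in its starting well (12 mm); the other two vials still in their pockets (8 mm); all at rest (all of step 3 and x of plate in the frame of shaker between 0.036 and 0.044 m and y of plate in the frame of shaker between -0.004 and 0.004 m and z of plate in the frame of shaker between 0.114 and 0.12 m and angle between the y axis of plate and the y axis of shaker, either way round below 0.05 rad and angle between plate's own z axis and vertical below 0.04 rad and distance of each of white_bottle, amber_bottle from where it was at the start of the episode below 0.012 m and angle between each of white_bottle, amber_bottle's own z axis and vertical below 0.05 rad and distance of each of white_vial, black_vial from where it was at the start of the episode below 0.008 m and linear speed of each of plate, blue_vial, white_bottle, amber_bottle below 0.02 m/s); the robot touches nothing.
It fails at once if a bottle is tipped over (angle between any of white_bottle, amber_bottle's own z axis and vertical above 0.6 rad).
It fails at once if one of the other two vials is taken out of its pocket (distance of any of white_vial, black_vial from where it was at the start of the episode above 0.03 m).
It also fails if it takes over 147 s, if anything falls off the work surface, if the arm or the gripper's body presses on something with over 40 N, if the wrist force passes 120 N, or if a joint passes its speed limit or range.

## Working session

There is one attempt and no reset: what is moved stays moved. The work goes in short steps, Python scripts to look and compute and a tool call to move; the robot and the scene stay as the last step left them, time stands still between calls to the robot, and variables do not carry over. Pictures are saved under pics/ and viewed, about 12 in all and at most 16, crops included, and the job is handed in when it is done.

Besides the shell and the picture viewer there is one more tool, called as name(argument=value, ...), one argument or row to a line, values as JSON. send_rows: Moves the arm, as the interface text tells. Its arguments: {"type":"object","properties":{"rows":{"type":"array","items":{"type":"array","items":{"type":"number"}}},"newtons":{"type":"number"}},"required":["rows"]}

```bash
ls; mkdir -p pics; cat > h.py <<'E'
import numpy as np, cv2
from rig import robot, vision, job_done
def st():
    o=robot.get_obs(); print('t',o['time'],'p',np.round(o['eef_pos'],1),'w',round(float(np.ravel(o['width'])[0]),3),'F',np.round(o['ft_force'],1)); return o
def cam(name,o=None):
    c=vision.calibration(name); K=np.array(c['mtx'])
    if name=='wrist':
        T=np.eye(4); T[:3,:3]=np.array(o['orientation']).reshape(3,3); T[:3,3]=o['eef_pos']
        W=np.linalg.inv(T@np.array(c['mount']))
    else: W=np.array(c['world_to_cam'])
    return K,W
def proj(K,W,P):
    P=np.atleast_2d(P).astype(float); q=(W[:3,:3]@P.T+W[:3,3:]); u=K@q; return (u[:2]/u[2]).T
def atz(K,W,uv,z):
    uv=np.atleast_2d(uv); R=W[:3,:3]; C=-R.T@W[:3,3]
    d=(R.T@np.linalg.inv(K)@np.c_[uv,np.ones(len(uv))].T).T
    return C+d*((z-C[2])/d[:,2])[:,None]
def snap(name,f):
    o=robot.get_obs(); im=np.array(vision.snapshot(name)); cv2.imwrite('pics/'+f+'.png',im[:,:,::-1]); np.save('pics/'+f,im)
    K,W=cam(name,o); np.savez('pics/'+f+'_c',K=K,W=W); return im,K,W
def load(f):
    c=np.load('pics/'+f+'_c.npz'); return np.load('pics/'+f+'.npy'),c['K'],c['W']
E
python3 - <<'E'
from h import *
o=st(); print(np.round(o['orientation'],3))
for n in ['scene','side','wrist']:
    im,K,W=snap(n,n+'0'); print(n,K.round(1).tolist(),(-W[:3,:3].T@W[:3,3]).round(), W[2,:3].round(2))
E
```

```text
pics
t 0.0 p [155.  604.9 226. ] w 1.003 F [0.6 0.2 0.8]
[[ 0.248  0.969 -0.   ]
 [ 0.969 -0.248 -0.002]
 [-0.002  0.    -1.   ]]
scene [[373.7, 0.0, 324.2], [0.0, 373.7, 201.1], [0.0, 0.0, 1.0]] [ 51. 594. 505.] [ 0.58 -0.67 -0.46]
side [[382.3, 0.0, 319.7], [0.0, 382.3, 199.7], [0.0, 0.0, 1.0]] [ 839.  404. 1028.] [-0.27 -0.38 -0.89]
wrist [[340.8, 0.0, 316.7], [0.0, 340.8, 203.4], [0.0, 0.0, 1.0]] [ 82. 624. 383.] [ 0.27 -0.07 -0.96]
```

View pics/scene0.png

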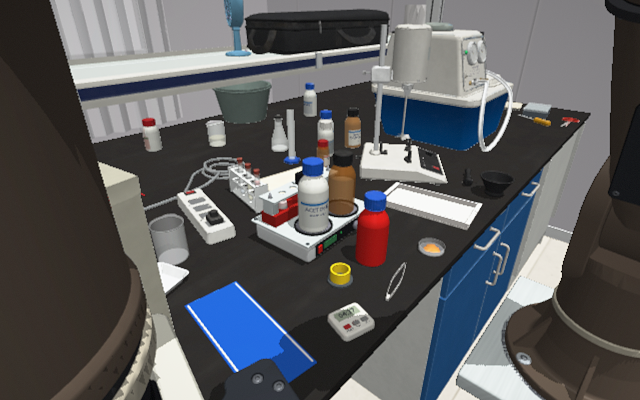

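View pics/side0.png

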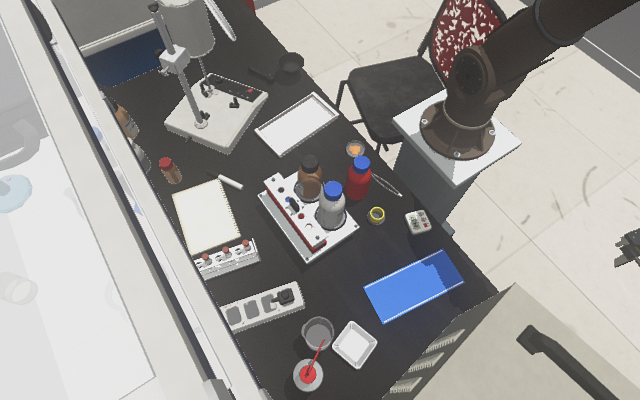

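The scene view shows the shaker at about (310,220), the white bottle with blue cap at (313,165) and the amber one at (343,158). The red look-alike is at (373,200), the cup at (340,272), the mat at (250,325) and the tray at (433,205). The side view shows the same layout. Next I'll enlarge the side view.

```bash
python3 - <<'E'
from h import *
im,K,W=load('side0')
c=cv2.resize(im[85:285,240:480],None,fx=3.3,fy=3,interpolation=cv2.INTER_CUBIC)[:,:,::-1]
c=cv2.resize(im[80:270,235:475],(798,632)[:2],interpolation=cv2.INTER_CUBIC)[:595,:,::-1]
cv2.imwrite('pics/side0z.png',c)
for n,uv,z in [('white cap',(333,187),216),('amber cap',(310,163),206),('red cap',(361,162),160),('cup',(377,214),30),('mat',[(364,290),(443,251),(464,280),(386,323)],3),('tray',[(255,129),(323,93),(339,119),(275,154)],20)]:
    p=atz(K,W,uv,z); print(n,p.round(0).tolist(), p.mean(0).round(1))
E
```

```text
white cap [[550.0, 50.0, 216.0]] [550.3  49.5 216. ]
amber cap [[556.0, -45.0, 206.0]] [555.8 -44.6 206. ]
red cap [[423.0, 3.0, 160.0]] [423.2   3.1 160. ]
cup [[429.0, 112.0, 30.0]] [428.7 111.8  30. ]
mat [[586.0, 264.0, 3.0], [332.0, 299.0, 3.0], [341.0, 394.0, 3.0], [590.0, 364.0, 3.0]] [462.1 330.2   3. ]
tray [[570.0, -355.0, 20.0], [297.0, -363.0, 20.0], [316.0, -239.0, 20.0], [566.0, -235.0, 20.0]] [ 437.1 -298.    20. ]
```

View pics/side0z.png

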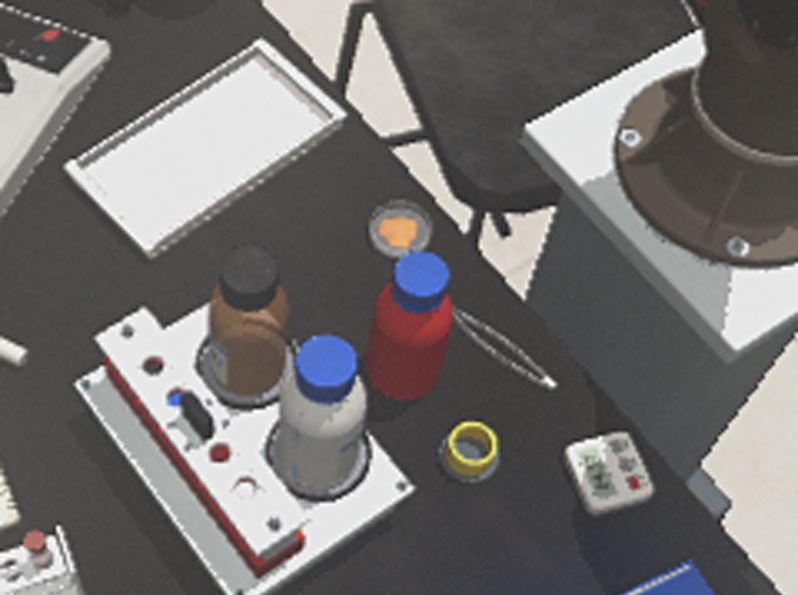

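The holes in the plate, starting from the amber end, show black cap, blue cap, red (empty pocket) and white cap. That puts the blue vial at shaker y = -30. White bottle is in the +y well, amber in the -y well. The red bottle beside the cup is the decoy. I'll move the wrist camera above the shaker.

send_rows(
  rows=[
    [0,0,-0.66,0.17,-0.3,0.2,0.0918],
    [0,0,-0.66,0.17,-0.3,0.2,0.0918],
    [0,0,-0.66,0.17,-0.3,0.2,0.0918],
    [0,0,-0.66,0.17,-0.3,0.2,0.0918],
    [0,0,-0.66,0.17,-0.3,0.2,0.0918],
    [0,0,-0.66,0.17,-0.3,0.2,0.0918],
    [0,0,-0.66,0.17,-0.3,0.2,0.0918],
    [0,0,-0.66,0.17,-0.3,0.2,0.0918],
    [0,0,-0.66,0.17,-0.3,0.2,0.0918],
  ],
)

```text
time: 1.05
eef_pos: [329.2, 300.6, 429.8]
orientation: [[0.795, 0.606, 0.003], [0.606, -0.795, 0.003], [0.005, -0.001, -1.0]]
ft_force: [-0.0, 0.5, -0.1]
width: 1.004
```

send_rows(
  rows=[
    [0,0,-0.66,0.21,-0.34,0.03,0.0918],
    [0,0,-0.66,0.21,-0.34,0.03,0.0918],
    [0,0,-0.66,0.21,-0.34,0.03,0.0918],
    [0,0,-0.66,0.21,-0.34,0.03,0.0918],
    [0,0,-0.66,0.21,-0.34,0.03,0.0918],
    [0,0,-0.66,0.21,-0.34,0.03,0.0918],
    [0,0,-0.66,0.21,-0.34,0.03,0.0918],
    [0,0,-0.66,0.21,-0.34,0.03,0.0918],
    [0,0,-0.66,0.21,-0.34,0.03,0.0918],
    [0,0,-0.66,0.21,-0.34,0.03,0.0918],
  ],
)

```text
time: 2.05
eef_pos: [539.5, -40.9, 459.1]
orientation: [[1.0, -0.013, 0.004], [-0.013, -1.0, -0.001], [0.004, 0.001, -1.0]]
ft_force: [-0.2, -0.1, -1.0]
width: 0.998
```

```bash
python3 - <<'E'
from h import *
o=st(); print(np.round(o['orientation'],3),o['qpos'])
snap('wrist','w1')
im,K,W=load('side0')
a=np.array([[126,331],[274,523]])/3.326+[235,80]
p=atz(K,W,a,122); print(p.round(1), np.linalg.norm(p[1]-p[0]))
E
```

```text
t 2.05 p [539.5 -40.9 459.1] w 0.998 F [-0.2 -0.1 -1. ]
[[ 1.    -0.013  0.004]
 [-0.013 -1.    -0.001]
 [ 0.004  0.001 -1.   ]] [-0.61740993  0.21437879  0.78048336  1.39351728 -0.1501557   1.59055897
  0.13529862]
[[ 641.1 -101.4  122. ]
 [ 633.2  106.9  122. ]] 208.4070693239275
```

View pics/w1.png

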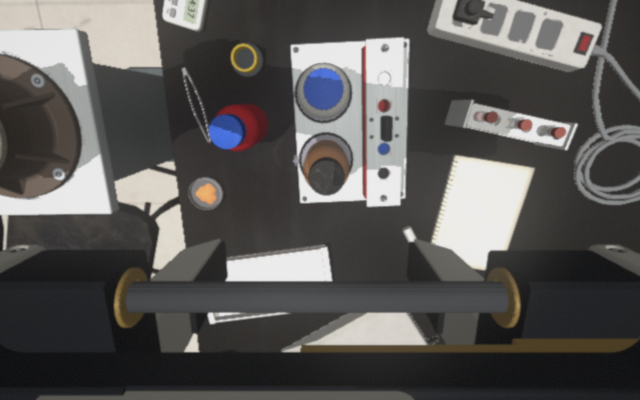

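The wrist view shows the plate from pin (384,48) to (383,198), with holes for white (384,79), empty (384,105), blue (384,149) and black (383,173). The bottle caps are at (323,89) and (326,176). I'll refine these by detecting them in the wrist picture.

```bash
python3 - <<'E'
from h import *
im,K,W=load('w1')
hsv=cv2.cvtColor(im,cv2.COLOR_RGB2HSV)
def blob(m,x0,x1,y0,y1):
    mm=np.zeros_like(m); mm[y0:y1,x0:x1]=m[y0:y1,x0:x1]
    (c,r)=cv2.minEnclosingCircle(max(cv2.findContours(mm,0,2)[0],key=cv2.contourArea)); return c,r
blue=((hsv[...,0]>100)&(hsv[...,0]<125)&(hsv[...,1]>120)).astype(np.uint8)
dark=(im.max(2)<60).astype(np.uint8)
dk=(im.max(2)<110).astype(np.uint8)
c,r=blob(blue,295,355,62,122); print('wcap',c,r,atz(K,W,c,216))
c,r=blob(dark,300,350,150,200); print('acap',c,r,atz(K,W,c,206))
for a in [(374,394,40,56),(374,394,190,206)]:
    c,r=blob(dk,*a); print('pin',c,r,atz(K,W,c,122),atz(K,W,c,133))
c,r=blob(blue,374,394,140,158); print('bvial',c,r,atz(K,W,c,114))
# predictions
th=0.038;R=np.array([[np.cos(th),-np.sin(th)],[np.sin(th),np.cos(th)]])
for nm,s in [('w',(-43,52)),('a',(-43,-52)),('bv',(40,-30)),('plate',(40,0))]:
    print(nm,(np.array([637.1,2.8])+R@(np.array(s)-[40,0])).round(1))
big=cv2.resize(im[30:215,180:420],None,fx=3.2,fy=3.2,interpolation=cv2.INTER_CUBIC)[:,:,::-1]
cv2.imwrite('pics/w1z.png',big)
E
```

```text
wcap (322.9926452636719, 88.36764526367188) 20.037267684936523 [[547.92488274  51.16050087 216.        ]]
acap (326.0, 165.5) 13.009712219238281 [[551.05496775 -37.30199521 206.        ]]
pin (383.0, 49.5) 0.5001000165939331 [[630.57498205 103.33594445 122.        ]] [[628.53967648 101.79601619 133.        ]]
pin (382.5, 196.5) 0.7072067856788635 [[ 638.12083391 -100.12959781  122.        ]] [[635.91757035 -97.1407247  133.        ]]
bvial (383.19232177734375, 147.8076934814453) 4.731015205383301 [[637.75277464 -28.34350891 114.        ]]
w [552.2  51.6]
a [556.1 -52.3]
bv [638.2 -27.2]
plate [637.1   2.8]
```

View pics/w1z.png

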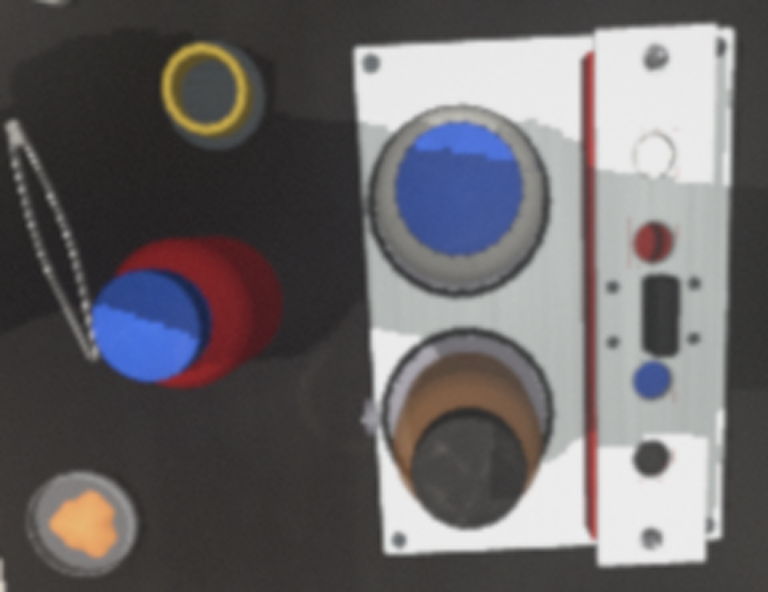

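Enlarged crop: blue vial cap at (651,380), black at (651,457), white hole at (655,154), pins at (656,57) and (652,539). The cup rim is at (204,89) and the red decoy bottle at (190,310). This confirms which items are which.

```bash
python3 - <<'E'
from h import *
im,K,W=load('w1')
for n,uv,z in [('pinL',(656,57),127),('pinR',(652,539),127),('grip',(660,314),152),('w',(459,188),216),('a',(470,468),206),('bv',(651,380),114),('cup',(204,89),30),('wellW',(460,201),62),('wellA',(468,411),62)]:
    print(n,atz(K,W,np.array(uv)/3.2+[180,30],z).round(1))
ims,Ks,Ws=load('side0')
for n,uv,z in [('w',(327,361),216),('a',(248,277),206),('cup',(473,446),30)]:
    print('side',n,atz(Ks,Ws,np.array(uv)/3.326+[235,80],z).round(1))
E
```

```text
pinL [[632.2 104.7 127. ]]
pinR [[ 639.1 -101.8  127. ]]
grip [[633.3   2.5 152. ]]
w [[548.4  50.7 216. ]]
a [[552.  -50.6 206. ]]
bv [[638.2 -29.7 114. ]]
cup [[426.2 106.9  30. ]]
wellW [[552.4  51.2  62. ]]
wellA [[555.7 -50.8  62. ]]
side w [[552.1  53.5 216. ]]
side a [[557.2 -44.5 206. ]]
side cup [[428.4 112.4  30. ]]
```

Measurements agree to within a few mm: shaker yaw is about 0.037, amber bottle at about (554.5,-51), white at about (550.5,51.5). I'll take the amber bottle first and measure the tray and stand while I'm at it.

```bash
python3 - <<'E'
from h import *
ims,Ks,Ws=load('side0')
print('tray',atz(Ks,Ws,np.array([(66,166),(262,40),(346,113)])/3.326+[235,80],20).round(1).tolist())
print('tray bottom',atz(Ks,Ws,np.array([(152,256)])/3.326+[235,80],0).round(1).tolist())
print('rod',atz(Ks,Ws,[(199,123),(265,90),(213,150)],30).round(0).tolist())
im,K,W=load('w1'); print('tray w1',atz(K,W,[(327,246),(333,290),(210,321)],20).round(0).tolist())
E
```

```text
tray [[572.4, -352.5, 20.0], [321.1, -383.8, 20.0], [303.5, -256.2, 20.0]]
tray bottom [[550.8, -227.9, 0.0]]
rod [[713.0, -469.0, 30.0], [462.0, -475.0, 30.0], [723.0, -348.0, 30.0]]
tray w1 [[557.0, -223.0, 20.0], [569.0, -317.0, 20.0], [320.0, -384.0, 20.0]]
```

send_rows(
  rows=[
    [0,0,0.05,0.015,-0.01,-0.03,0.0918],
    [0,0,0.05,0.015,-0.01,-0.08,0.0918],
    [0,0,0.05,0.015,-0.01,-0.13,0.0918],
    [0,0,0.05,0.015,-0.01,-0.18,0.0918],
    [0,0,0.05,0.015,-0.01,-0.22,0.0918],
    [0,0,0.05,0.015,-0.01,-0.25,0.0918],
    [0,0,0.05,0.015,-0.01,-0.27,0.0918],
    [0,0,0.05,0.015,-0.01,-0.27,0.0918],
    [0,0,0.05,0.015,-0.01,-0.27,0.0918],
  ],
  newtons=35,
)

```text
time: 3.0
eef_pos: [554.1, -47.3, 189.6]
orientation: [[0.999, 0.042, 0.003], [0.042, -0.999, 0.001], [0.003, -0.001, -1.0]]
ft_force: [-0.2, -0.4, 0.6]
width: 1.0
```

send_rows(
  rows=[
    [0,0,0,0,0,0,0.03],
    [0,0,0,0,0,0,0.03],
    [0,0,0,0,0,0,0.03],
    [0,0,0,0,0,0,0.03],
    [0,0,0,0,0,0,0.03],
    [0,0,0,0,0,0,0.03],
    [0,0,0,0,0,0,0.03],
  ],
  newtons=35,
)

```text
time: 3.7
eef_pos: [554.1, -47.4, 189.6]
orientation: [[0.999, 0.042, 0.003], [0.042, -0.999, 0.001], [0.003, -0.001, -1.0]]
ft_force: [-0.8, -0.4, 0.9]
width: 0.492
```

Width 45 mm means the cap is held. The tray centre is about (438,-304.5) with yaw 0.12. Next: lift, carry and lower into the near tray spot at (390,-310).

send_rows(
  rows=[
    [0,0,0,0,0,0.025,0.03],
    [0,0,0,0,0,0.06,0.03],
    [0,0,0,-0.015,-0.025,0.08,0.03],
    [0,0,0,-0.036,-0.058,0.08,0.03],
    [0,0,0,-0.06,-0.097,0.08,0.03],
    [0,0,0,-0.085,-0.137,0.08,0.03],
    [0,0,0,-0.11,-0.177,0.08,0.03],
    [0,0,0,-0.135,-0.217,0.06,0.03],
    [0,0,0,-0.155,-0.248,0.03,0.03],
    [0,0,0,-0.163,-0.263,0,0.03],
  ],
)

```text
time: 4.7
eef_pos: [388.2, -313.6, 189.0]
orientation: [[0.999, 0.038, 0.004], [0.038, -0.999, -0.0], [0.004, 0.0, -1.0]]
ft_force: [0.5, 0.3, -3.9]
width: 0.494
```

send_rows(
  rows=[
    [0,0,0,0,0,0,0.03],
    [0,0,0,0,0,0,0.03],
  ],
)

```text
time: 4.9
eef_pos: [387.3, -313.6, 188.9]
orientation: [[0.999, 0.036, 0.002], [0.036, -0.999, 0.001], [0.002, -0.001, -1.0]]
ft_force: [0.2, -0.1, -3.6]
width: 0.491
```

```bash
python3 - <<'E'
from h import *
st(); im,K,W=snap('wrist','w2'); im2,K2,W2=snap('side','s2')
cv2.imwrite('pics/s2z.png',np.hstack([cv2.resize(im2[70:220,200:400],(400,300),interpolation=2),cv2.resize(im,(400,300))])[:,:,::-1])
E
```

```text
t 4.9 p [ 387.3 -313.6  188.9] w 0.491 F [ 0.2 -0.1 -3.6]
```

View pics/s2z.png

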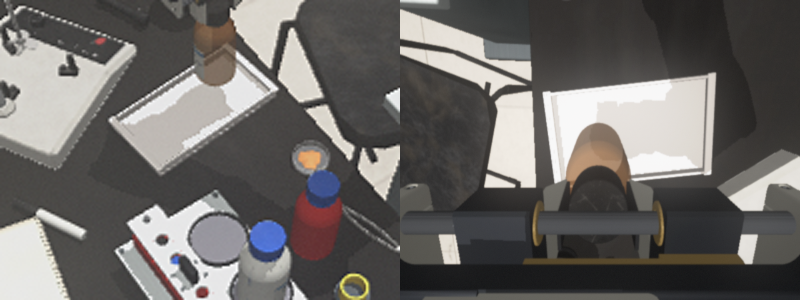

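The amber bottle hangs upright over the tray's near half, with tray corners in the wrist view at about (232,124), (507,97) and (499,231). I'll check the tray centre against these.

```bash
python3 - <<'E'
from h import *
im,K,W=load('w2'); print(atz(K,W,[(232,124),(507,97),(499,231)],20).round(0).tolist())
im,K,W=load('s2'); print(atz(K,W,[(200+110/2,70+122/2),(200+277/2,70+92/2)],20).round(0).tolist(), proj(K,W,[387,-313,60]))
E
```

```text
[[306.0, -259.0, 20.0], [558.0, -226.0, 20.0], [575.0, -356.0, 20.0]]
[[574.0, -348.0, 20.0], [310.0, -250.0, 20.0]] [[308.84048533 105.45670737]]
```

send_rows(
  rows=[
    [0,0,0,0.003,0,-0.02,0.03],
    [0,0,0,0.003,0,-0.04,0.03],
    [0,0,0,0.003,0,-0.048,0.03],
    [0,0,0,0.003,0,-0.051,0.03],
    [0,0,0,0.003,0,-0.051,0.03],
    [0,0,0,0.003,0,-0.051,0.03],
  ],
)

```text
time: 5.6
eef_pos: [393.0, -313.3, 139.9]
orientation: [[0.999, 0.039, 0.006], [0.039, -0.999, -0.001], [0.006, 0.001, -1.0]]
ft_force: [-1.0, -0.3, -4.2]
width: 0.495
```

send_rows(
  rows=[
    [0,0,0,0,0,0,0.06],
    [0,0,0,0,0,0,0.075],
    [0,0,0,0,0,0,0.075],
    [0,0,0,0,0,0,0.075],
    [0,0,0,0,0,0.04,0.075],
    [0,0,0,0,0,0.08,0.0918],
    [0,0,0,0,0.02,0.12,0.0918],
  ],
)

```text
time: 6.3
eef_pos: [392.4, -295.3, 261.5]
orientation: [[0.999, 0.036, 0.006], [0.036, -0.999, -0.003], [0.006, 0.003, -1.0]]
ft_force: [1.0, 0.4, 0.7]
width: 0.943
```

send_rows(
  rows=[
    [0,0,0,0.02,0.044,0.01,0.0918],
    [0,0,0,0.04,0.088,0.01,0.0918],
    [0,0,0,0.06,0.132,0.01,0.0918],
    [0,0,0,0.08,0.176,0.01,0.0918],
    [0,0,0,0.1,0.22,0.01,0.0918],
    [0,0,0,0.12,0.264,0.01,0.0918],
    [0,0,0,0.14,0.308,0.01,0.0918],
    [0,0,0,0.158,0.347,0.01,0.0918],
    [0,0,0,0.158,0.347,0.01,0.0918],
    [0,0,0,0.158,0.347,0.01,0.0918],
  ],
)

```text
time: 7.3
eef_pos: [550.4, 52.4, 271.1]
orientation: [[0.999, 0.038, 0.005], [0.038, -0.999, -0.004], [0.005, 0.004, -1.0]]
ft_force: [0.0, 0.1, 0.4]
width: 1.003
```

```bash
python3 - <<'E'
from h import *
st(); im,K,W=snap('wrist','w3')
hsv=cv2.cvtColor(im,cv2.COLOR_RGB2HSV)
blue=((hsv[...,0]>100)&(hsv[...,0]<125)&(hsv[...,1]>120)).astype(np.uint8)
for c in cv2.findContours(blue,0,2)[0]:
    if cv2.contourArea(c)>300:
        (u,v),r=cv2.minEnclosingCircle(c); print((u,v),r,atz(K,W,(u,v),216).round(1))
E
```

```text
t 7.3 p [550.4  52.4 271.1] w 1.003 F [0.  0.1 0.4]
(166.67391967773438, 244.19564819335938) 31.047969818115234 [[449.9  33.5 216. ]]
(314.5411071777344, 219.10543823242188) 34.406517028808594 [[548.4  54.8 216. ]]
```

send_rows(
  rows=[
    [0,0,0,0,0,-0.03,0.0918],
    [0,0,0,0,0,-0.055,0.0918],
    [0,0,0,0,0,-0.073,0.0918],
    [0,0,0,0,0,-0.073,0.06],
    [0,0,0,0,0,-0.073,0.03],
    [0,0,0,0,0,-0.073,0.03],
    [0,0,0,0,0,-0.073,0.03],
    [0,0,0,0,0,-0.073,0.03],
    [0,0,0,0,0,-0.073,0.03],
    [0,0,0,0,0,-0.073,0.03],
  ],
  newtons=40,
)

```text
time: 8.35
eef_pos: [550.4, 51.1, 198.7]
orientation: [[0.999, 0.036, 0.006], [0.036, -0.999, -0.004], [0.006, 0.004, -1.0]]
ft_force: [0.4, 0.2, 1.8]
width: 0.49
```

send_rows(
  rows=[
    [0,0,0,0,0,0.025,0.03],
    [0,0,0,0,0,0.06,0.03],
    [0,0,0,-0.004,-0.02,0.07,0.03],
    [0,0,0,-0.011,-0.06,0.07,0.03],
    [0,0,0,-0.019,-0.105,0.07,0.03],
    [0,0,0,-0.027,-0.15,0.07,0.03],
    [0,0,0,-0.035,-0.195,0.07,0.03],
    [0,0,0,-0.044,-0.24,0.07,0.03],
    [0,0,0,-0.052,-0.285,0.05,0.03],
    [0,0,0,-0.059,-0.325,0.03,0.03],
  ],
)

```text
time: 9.35
eef_pos: [490.1, -276.6, 228.2]
orientation: [[0.999, 0.035, 0.006], [0.035, -0.999, -0.004], [0.006, 0.004, -1.0]]
ft_force: [1.0, 0.9, -4.2]
width: 0.491
```

send_rows(
  rows=[
    [0,0,0,-0.003,-0.02,-0.01,0.03],
    [0,0,0,-0.003,-0.026,-0.02,0.03],
    [0,0,0,-0.003,-0.026,-0.025,0.03],
    [0,0,0,-0.003,-0.026,-0.025,0.03],
  ],
)

```text
time: 9.75
eef_pos: [487.0, -301.0, 202.2]
orientation: [[0.999, 0.036, 0.005], [0.036, -0.999, -0.002], [0.005, 0.003, -1.0]]
ft_force: [-0.2, 0.6, -3.8]
width: 0.493
```

send_rows(
  rows=[
    [0,0,0,0,0,-0.025,0.03],
    [0,0,0,0,0,-0.045,0.03],
    [0,0,0,0,0,-0.054,0.03],
    [0,0,0,0,0,-0.055,0.03],
    [0,0,0,0,0,-0.055,0.03],
    [0,0,0,0,0,-0.055,0.03],
  ],
)

```text
time: 10.35
eef_pos: [487.6, -300.9, 148.0]
orientation: [[0.999, 0.036, 0.006], [0.036, -0.999, -0.003], [0.006, 0.003, -1.0]]
ft_force: [-1.3, -0.1, -4.1]
width: 0.491
```

send_rows(
  rows=[
    [0,0,0,0,0,0,0.06],
    [0,0,0,0,0,0,0.07],
    [0,0,0,0,0,0,0.07],
    [0,0,0,0,0,0,0.07],
    [0,0,0,0,0,0.04,0.07],
    [0,0,0,0,0,0.085,0.07],
    [0,0,0,0.02,0.04,0.12,0.07],
    [0,0,0,0.04,0.085,0.12,0.06],
    [0,0,0,0.06,0.13,0.12,0.06],
    [0,0,0,0.08,0.175,0.12,0.06],
  ],
)

```text
time: 11.35
eef_pos: [567.0, -127.2, 268.7]
orientation: [[0.999, 0.036, 0.007], [0.036, -0.999, -0.003], [0.007, 0.003, -1.0]]
ft_force: [0.9, 0.1, 0.2]
width: 0.653
```

```bash
python3 - <<'E'
from h import *
st(); im,K,W=snap('wrist','w4'); im2,K2,W2=snap('side','s4')
cv2.imwrite('pics/s4z.png',np.hstack([cv2.resize(im2[60:260,220:420],(400,400),interpolation=2),cv2.resize(im,(400,250))[[*range(250)]+[249]*150]])[:,:,::-1])
E
```

```text
t 11.35 p [ 567.  -127.2  268.7] w 0.653 F [0.9 0.1 0.2]
```

View pics/s4z.png

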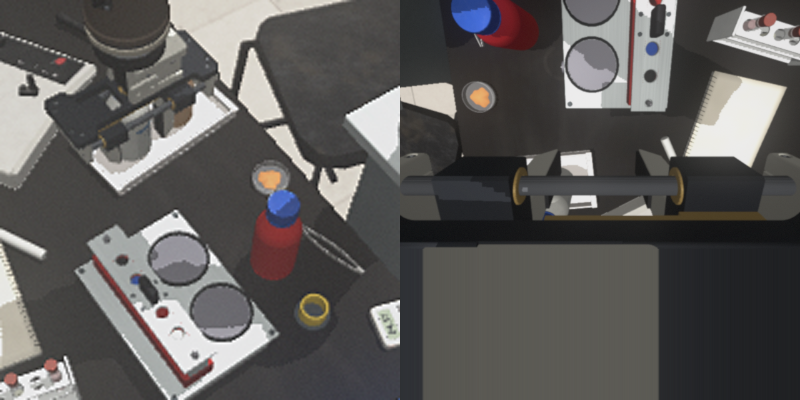

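Both bottles stand in the tray at side-crop (130,150) and (178,115), and both wells are empty. Next I'll move over the plate's grip block.

send_rows(
  rows=[
    [0,0,0,0.02,0.037,0,0.06],
    [0,0,0,0.04,0.074,0,0.06],
    [0,0,0,0.06,0.11,-0.01,0.06],
    [0,0,0,0.07,0.13,-0.03,0.05],
    [0,0,0,0.07,0.13,-0.03,0.05],
    [0,0,0,0.07,0.13,-0.03,0.05],
  ],
)

```text
time: 12.05
eef_pos: [639.1, 9.7, 236.7]
orientation: [[0.999, 0.048, 0.005], [0.048, -0.999, -0.0], [0.005, 0.001, -1.0]]
ft_force: [-1.4, -0.4, 0.4]
width: 0.55
```

```bash
python3 - <<'E'
from h import *
st(); im,K,W=snap('wrist','w5')
cv2.imwrite('pics/w5z.png',cv2.resize(im[0:280,180:500],None,fx=2.1,fy=2.1,interpolation=2)[:,:,::-1])
E
```

```text
t 12.05 p [639.1   9.7 236.7] w 0.55 F [-1.4 -0.4  0.4]
```

View pics/w5z.png

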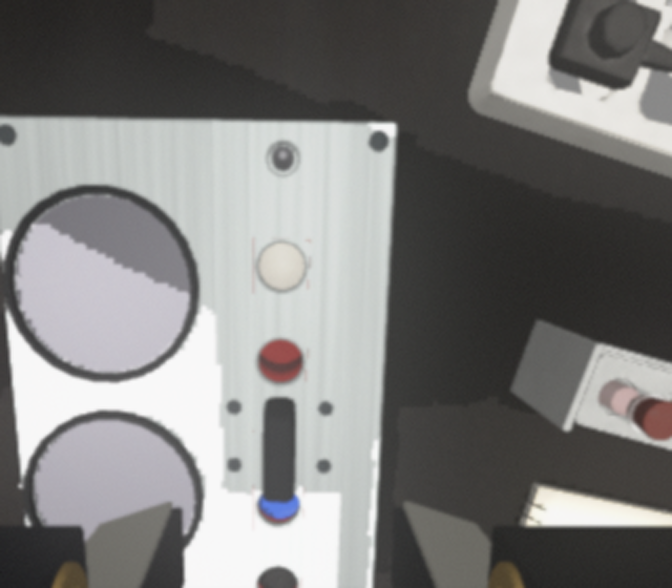

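Wrist crop: pin hole at (282,157), the four screws around the grip centred on (279.5,436.5), grip block at x 265–294.

```bash
python3 - <<'E'
from h import *
im,K,W=load('w5')
f=lambda uv,z: atz(K,W,np.array(uv)/2.1+[180,0],z)[0]
c=f((279.5,436.5),122);h=f((282,157),122);print('screws',c.round(1),'hole',h.round(1),'d',np.linalg.norm(h-c),'yaw',np.arctan2(-(h-c)[0],(h-c)[1]))
print('block top near edge',f((279.5,398),152).round(1),'white cap',f((282,266),114).round(1))
print('cap yaw: well collars',f((100,283),62).round(1),f((114,497),62).round(1))
E
```

```text
screws [636.2   1.7 122. ] hole [632.5 105.8 122. ] d 104.15168042118455 yaw 0.036141579712036305
block top near edge [635.4  24.9 152. ] white cap [634.2  67.4 114. ]
cap yaw: well collars [551.8  52.7  62. ] [556.1 -51.7  62. ]
```

send_rows(
  rows=[
    [0,0,-0.012,-0.003,-0.007,-0.02,0.05],
    [0,0,-0.012,-0.003,-0.007,-0.05,0.05],
    [0,0,-0.012,-0.003,-0.007,-0.08,0.05],
    [0,0,-0.012,-0.003,-0.007,-0.1,0.05],
    [0,0,-0.012,-0.003,-0.007,-0.109,0.05],
    [0,0,-0.012,-0.003,-0.007,-0.109,0.05],
    [0,0,-0.012,-0.003,-0.007,-0.109,0.05],
  ],
  newtons=30,
)

```text
time: 12.8
eef_pos: [636.9, 0.7, 129.9]
orientation: [[0.999, 0.034, 0.008], [0.034, -0.999, -0.001], [0.008, 0.001, -1.0]]
ft_force: [0.5, 0.1, 0.5]
width: 0.543
```

send_rows(
  rows=[
    [0,0,0,0,0,0,0.03],
    [0,0,0,0,0,0,0.01],
    [0,0,0,0,0,0,0.0],
    [0,0,0,0,0,0,0.0],
    [0,0,0,0,0,0,0.0],
    [0,0,0,0,0,0,0.0],
    [0,0,0,0,0,0,0.0],
  ],
)

```text
time: 13.5
eef_pos: [636.9, 0.7, 130.0]
orientation: [[0.999, 0.034, 0.008], [0.034, -0.999, -0.001], [0.008, 0.001, -1.0]]
ft_force: [-1.2, 0.4, 3.0]
width: 0.127
```

```bash
python3 - <<'E'
from h import *
o=st(); print(np.round(o['orientation'],4).tolist(),np.round(o['moment'],2),np.round(o['qpos'],3).tolist())
E
```

```text
t 13.5 p [636.9   0.7 130. ] w 0.127 F [-1.2  0.4  3. ]
[[0.9994, 0.0338, 0.0077], [0.0338, -0.9994, -0.0005], [0.0077, 0.0008, -1.0]] [-0.04  0.33  0.04] [-0.504, 0.603, 0.647, 1.698, -0.425, 0.977, 0.331]
```

The plate is held (11.7 mm). Before carrying it I'll check how close the beige box is to the mat, and refine the mat position.

```bash
python3 - <<'E'
from h import *
im,K,W=load('scene0'); im2,K2,W2=load('side0')
print('mat scene',atz(K,W,[(187,310),(237,283),(313,360)],3).round(0).tolist())
for z in (0,100,200,300,400,500): print(z,'side edge',atz(K2,W2,[(515,283),(450,345),(392,398)],z).round(0)[:,:2].tolist(),'scene edge',atz(K,W,[(137,165),(150,220),(170,300)],z).round(0)[:,:2].tolist())
d=np.hstack([cv2.resize(im[120:400,60:340],(400,400)),cv2.resize(im2[230:400,340:560],(400,400))])
cv2.imwrite('pics/box.png',d[:,:,::-1])
E
```

```text
mat scene [[584.0, 365.0, 3.0], [576.0, 257.0, 3.0], [333.0, 293.0, 3.0]]
0 side edge [[228.0, 477.0], [487.0, 497.0], [685.0, 508.0]] scene edge [[1366.0, 92.0], [959.0, 249.0], [636.0, 371.0]]
100 side edge [[288.0, 470.0], [521.0, 488.0], [700.0, 498.0]] scene edge [[1105.0, 192.0], [779.0, 317.0], [520.0, 415.0]]
200 side edge [[347.0, 463.0], [555.0, 479.0], [715.0, 488.0]] scene edge [[845.0, 291.0], [599.0, 385.0], [404.0, 459.0]]
300 side edge [[407.0, 456.0], [590.0, 470.0], [730.0, 478.0]] scene edge [[584.0, 390.0], [419.0, 454.0], [288.0, 503.0]]
400 side edge [[466.0, 449.0], [624.0, 461.0], [745.0, 468.0]] scene edge [[324.0, 490.0], [239.0, 522.0], [172.0, 547.0]]
500 side edge [[525.0, 442.0], [658.0, 452.0], [760.0, 458.0]] scene edge [[63.0, 589.0], [59.0, 590.0], [56.0, 592.0]]
```

View pics/box.png

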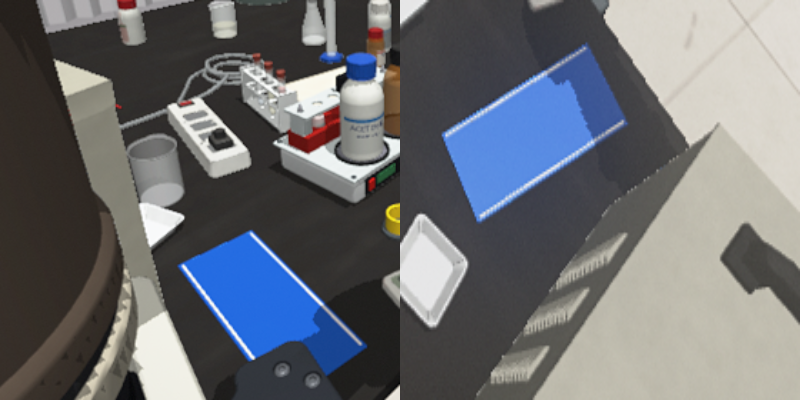

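The box face is at about y = 460–490, which leaves clearance. The mat is centred at about (460,330) with yaw -0.137. I'll aim for (458,318) and turn +1.40 rad.

send_rows(
  rows=[
    [0,0,0,0,0,0.01,0.0],
    [0,0,0,0,0,0.025,0.0],
    [0,0,0,0,0,0.045,0.0],
    [0,0,0,0,0,0.06,0.0],
    [0,0,0.08,-0.012,0.021,0.07,0.0],
    [0,0,0.2,-0.03,0.053,0.07,0.0],
    [0,0,0.32,-0.05,0.088,0.07,0.0],
    [0,0,0.44,-0.07,0.123,0.07,0.0],
    [0,0,0.56,-0.09,0.158,0.07,0.0],
    [0,0,0.68,-0.11,0.193,0.07,0.0],
  ],
)

```text
time: 14.5
eef_pos: [526.3, 194.9, 201.1]
orientation: [[0.753, 0.658, 0.008], [0.658, -0.753, 0.005], [0.009, 0.001, -1.0]]
ft_force: [0.4, 1.4, -2.7]
width: 0.13
```

send_rows(
  rows=[
    [0,0,0.12,-0.02,0.035,0,0.0],
    [0,0,0.24,-0.037,0.067,0,0.0],
    [0,0,0.36,-0.05,0.09,0,0.0],
    [0,0,0.48,-0.06,0.11,-0.02,0.0],
    [0,0,0.6,-0.065,0.12,-0.04,0.0],
    [0,0,0.7,-0.068,0.124,-0.06,0.0],
    [0,0,0.72,-0.068,0.124,-0.08,0.0],
    [0,0,0.72,-0.068,0.124,-0.1,0.0],
    [0,0,0.72,-0.068,0.124,-0.1,0.0],
  ],
)

```text
time: 15.4
eef_pos: [457.2, 317.9, 99.7]
orientation: [[0.132, 0.991, -0.0], [0.991, -0.132, 0.006], [0.006, -0.001, -1.0]]
ft_force: [-0.7, -0.6, -2.3]
width: 0.127
```

```bash
python3 - <<'E'
from h import *
o=st(); R=np.array(o['orientation']);print(R.round(4).tolist(),np.round(o['qpos'],2).tolist(), 'yaw',np.arctan2(R[1,0],R[0,0]))
snap('wrist','w6'); im,K,W=snap('side','s6')
cv2.imwrite('pics/s6z.png',cv2.resize(im[150:350,280:520],None,fx=2.5,fy=2.5,interpolation=2)[:,:,::-1])
E
```

```text
t 15.4 p [457.2 317.9  99.7] w 0.127 F [-0.7 -0.6 -2.3]
[[0.1322, 0.9912, -0.0001], [0.9912, -0.1322, 0.0062], [0.0061, -0.0009, -1.0]] [-0.9, 0.47, 0.27, 1.91, -0.18, 0.79, 0.91] yaw 1.4381795605543133
```

View pics/s6z.png

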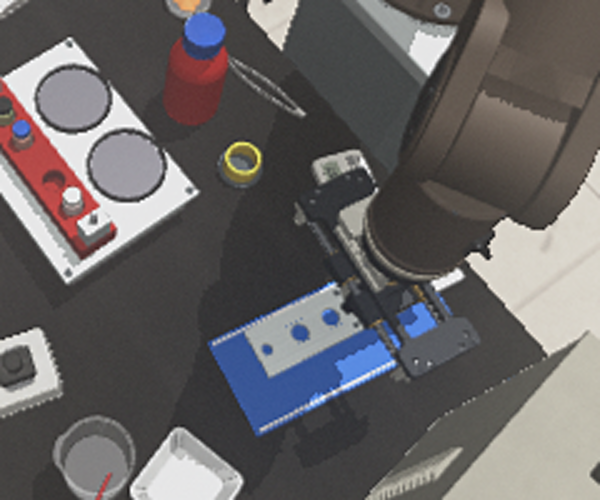

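The plate hangs level and aligned over the mat, and the vial block is exposed with the blue cap at crop (21,130). Now I'll lower it.

send_rows(
  rows=[
    [0,0,0,0,0.003,-0.03,0.0],
    [0,0,0,0,0.003,-0.055,0.0],
    [0,0,0,0,0.003,-0.07,0.0],
    [0,0,0,0,0.003,-0.078,0.0],
    [0,0,0,0,0.003,-0.082,0.0],
    [0,0,0,0,0.003,-0.082,0.0],
    [0,0,0,0,0.003,-0.082,0.0],
  ],
)

```text
time: 16.2
eef_pos: [459.3, 322.3, 21.0]
orientation: [[0.133, 0.991, 0.004], [0.991, -0.133, 0.01], [0.01, 0.003, -1.0]]
ft_force: [0.3, 0.2, -1.0]
width: 0.125
```

```bash
python3 - <<'E'
from h import *
o=st(); print(np.round(o['orientation'],4).tolist())
E
```

```text
t 16.2 p [459.3 322.3  21. ] w 0.125 F [ 0.3  0.2 -1. ]
[[0.1325, 0.9912, 0.004], [0.9911, -0.1326, 0.0097], [0.0101, 0.0026, -0.9999]]
```

send_rows(
  rows=[
    [0,0,0,0,0,-0.003,0.0],
    [0,0,0,0,0,-0.005,0.0],
    [0,0,0,0,0,-0.005,0.0],
  ],
)

```text
time: 16.5
eef_pos: [459.6, 322.5, 16.1]
orientation: [[0.133, 0.991, 0.004], [0.991, -0.133, 0.01], [0.011, 0.003, -1.0]]
ft_force: [0.7, 0.8, -1.0]
width: 0.13
```

```bash
python3 - <<'E'
from h import *
o=st(); print(np.round(o['orientation'],4).tolist())
E
```

```text
t 16.5 p [459.6 322.5  16.1] w 0.13 F [ 0.7  0.8 -1. ]
[[0.1326, 0.9912, 0.0045], [0.9911, -0.1326, 0.0101], [0.0106, 0.0031, -0.9999]]
```

send_rows(
  rows=[
    [0,0,0,0,0,0,0.02],
    [0,0,0,0,0,0,0.04],
    [0,0,0,0,0,0,0.04],
    [0,0,0,0,0,0,0.04],
    [0,0,0,0,0,0.02,0.04],
    [0,0,0,0,0,0.06,0.04],
    [0,0,0,0,0,0.1,0.04],
    [0,0,-0.12,0.01,-0.02,0.15,0.04],
    [0,0,-0.26,0.03,-0.055,0.18,0.04],
    [0,0,-0.4,0.05,-0.09,0.21,0.04],
  ],
)

```text
time: 17.5
eef_pos: [508.0, 235.5, 225.4]
orientation: [[0.511, 0.859, 0.009], [0.859, -0.511, 0.009], [0.012, 0.003, -1.0]]
ft_force: [0.6, 0.9, -0.7]
width: 0.434
```

send_rows(
  rows=[
    [0,0,-0.14,0.02,-0.036,0,0.04],
    [0,0,-0.28,0.04,-0.075,0,0.04],
    [0,0,-0.42,0.06,-0.115,0,0.04],
    [0,0,-0.56,0.08,-0.155,0,0.04],
    [0,0,-0.7,0.1,-0.195,0,0.04],
    [0,0,-0.84,0.115,-0.225,0,0.04],
    [0,0,-0.96,0.125,-0.25,0,0.04],
    [0,0,-1.0,0.129,-0.262,0,0.04],
    [0,0,-1.0,0.129,-0.262,0,0.04],
    [0,0,-1.0,0.129,-0.262,0,0.04],
  ],
)

```text
time: 18.5
eef_pos: [636.6, -25.0, 225.1]
orientation: [[0.999, 0.038, 0.012], [0.038, -0.999, -0.002], [0.012, 0.002, -1.0]]
ft_force: [0.5, 0.3, 0.3]
width: 0.437
```

```bash
python3 - <<'E'
from h import *
st(); im,K,W=snap('wrist','w7'); im2,K2,W2=snap('side','s7')
hsv=cv2.cvtColor(im,cv2.COLOR_RGB2HSV)
blue=((hsv[...,0]>100)&(hsv[...,0]<125)&(hsv[...,1]>120)).astype(np.uint8)
for c in cv2.findContours(blue,0,2)[0]:
    if cv2.contourArea(c)>60:
        (u,v),r=cv2.minEnclosingCircle(c); print((u,v),r,atz(K,W,(u,v),114).round(1))
cv2.imwrite('pics/s7z.png',np.hstack([cv2.resize(im2[200:350,340:490],(400,400),interpolation=2),cv2.resize(im,(400,250))[[*range(250)]+[249]*150]])[:,:,::-1])
E
```

```text
t 18.5 p [636.6 -25.  225.1] w 0.437 F [0.5 0.3 0.3]
(316.73529052734375, 201.9705810546875) 10.195847511291504 [[637.2 -26.9 114. ]]
(14.382352828979492, 165.5) 37.377925872802734 [[398.6  -5.1 114. ]]
```

View pics/s7z.png

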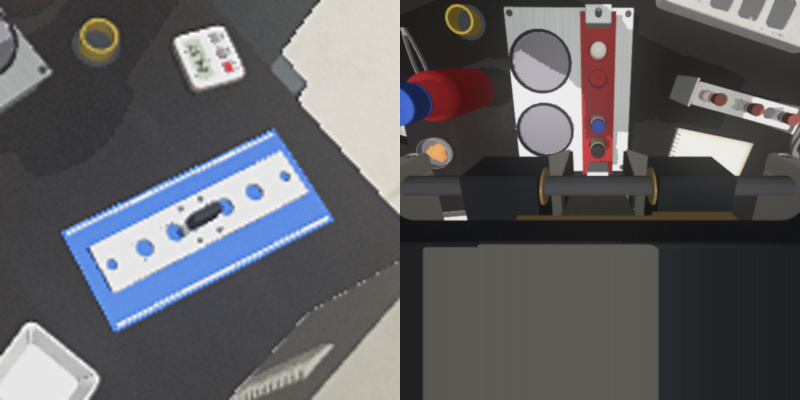

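The plate lies flat on the mat. The blue vial is at (637,-27.5) with the tool nearly above it. Now I'll pick it up.

send_rows(
  rows=[
    [0,0,0,0.001,-0.0025,-0.04,0.045],
    [0,0,0,0.001,-0.0025,-0.08,0.045],
    [0,0,0,0.001,-0.0025,-0.105,0.045],
    [0,0,0,0.001,-0.0025,-0.12,0.045],
    [0,0,0,0.001,-0.0025,-0.131,0.045],
    [0,0,0,0.001,-0.0025,-0.135,0.045],
    [0,0,0,0.001,-0.0025,-0.135,0.045],
    [0,0,0,0.001,-0.0025,-0.135,0.045],
  ],
  newtons=20,
)

```text
time: 19.4
eef_pos: [638.4, -26.9, 91.4]
orientation: [[0.999, 0.039, 0.014], [0.039, -0.999, -0.001], [0.014, 0.002, -1.0]]
ft_force: [-0.2, -0.4, 0.5]
width: 0.491
```

send_rows(
  rows=[
    [0,0,0,0,0,0,0.03],
    [0,0,0,0,0,0,0.015],
    [0,0,0,0,0,0,0.01],
    [0,0,0,0,0,0,0.01],
    [0,0,0,0,0,0,0.01],
    [0,0,0,0,0,0,0.01],
  ],
)

```text
time: 20.0
eef_pos: [638.5, -26.9, 91.6]
orientation: [[0.999, 0.039, 0.014], [0.039, -0.999, -0.001], [0.014, 0.002, -1.0]]
ft_force: [-1.0, 0.3, 2.4]
width: 0.224
```

```bash
python3 - <<'E'
from h import *
o=st(); print(np.round(o['orientation'],4).tolist())
E
```

```text
t 20.0 p [638.5 -26.9  91.6] w 0.224 F [-1.   0.3  2.4]
[[0.9992, 0.0387, 0.0141], [0.0387, -0.9993, -0.0013], [0.014, 0.0019, -0.9999]]
```

send_rows(
  rows=[
    [0,0,0,0,0,0.02,0.01],
    [0,0,0,0,0,0.05,0.01],
    [0,0,0,0,0,0.09,0.01],
    [0,0,0,-0.02,0.013,0.1,0.01],
    [0,0,0,-0.055,0.036,0.1,0.01],
    [0,0,0,-0.095,0.062,0.1,0.01],
    [0,0,0,-0.135,0.088,0.1,0.01],
    [0,0,0,-0.175,0.114,0.1,0.01],
    [0,0,0,-0.2,0.13,0.1,0.01],
    [0,0,0,-0.211,0.137,0.1,0.01],
  ],
)

```text
time: 21.0
eef_pos: [424.6, 111.8, 191.2]
orientation: [[0.999, 0.042, 0.012], [0.042, -0.999, -0.0], [0.012, 0.001, -1.0]]
ft_force: [0.1, -0.8, 0.3]
width: 0.221
```

send_rows(
  rows=[
    [0,0,0,0,0,-0.03,0.01],
    [0,0,0,0,0,-0.04,0.01],
    [0,0,0,0,0,-0.04,0.01],
  ],
)

```text
time: 21.3
eef_pos: [423.7, 111.1, 150.3]
orientation: [[0.999, 0.041, 0.01], [0.041, -0.999, -0.002], [0.01, 0.002, -1.0]]
ft_force: [0.4, -0.1, 0.1]
width: 0.219
```

```bash
python3 - <<'E'
from h import *
o=st(); print(np.round(o['orientation'],4).tolist())
im,K,W=snap('wrist','w8'); im2,K2,W2=snap('side','s8')
print('pred cup rim',proj(K,W,[[427.5,110,30]]),proj(K2,W2,[[427.5,110,30]]),'vial',proj(K,W,[o['eef_pos']]))
# yellow blob (rim)
for n,i,k,w in (('wrist',im,K,W),('side',im2,K2,W2)):
    hsv=cv2.cvtColor(i,cv2.COLOR_RGB2HSV); m=((hsv[...,0]>18)&(hsv[...,0]<34)&(hsv[...,1]>150)&(hsv[...,2]>70)).astype(np.uint8)
    c=max(cv2.findContours(m,0,2)[0],key=cv2.contourArea); print(n,cv2.boundingRect(c),cv2.minEnclosingCircle(c))
cv2.imwrite('pics/w8z.png',np.hstack([cv2.resize(im[60:320,160:480],(480,390),interpolation=2),cv2.resize(im2[170:250,340:405],(317,390),interpolation=2)])[:,:,::-1])
E
```

```text
t 21.3 p [423.7 111.1 150.3] w 0.219 F [ 0.4 -0.1  0.1]
[[0.9991, 0.041, 0.0096], [0.041, -0.9992, -0.002], [0.0095, 0.0024, -1.0]]
pred cup rim [[320.66372719 198.19287842]] [[376.9561183  213.32521563]] vial [[318.2920223  259.32895435]]
wrist (294, 173, 48, 50) ((317.8787841796875, 197.6565704345703), 25.347806930541992)
side (383, 214, 1, 2) ((383.0, 214.5), 0.5001000165939331)
```

View pics/w8z.png

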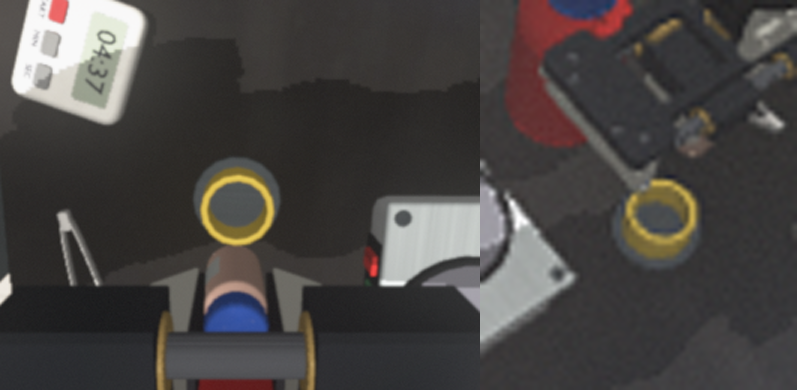

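The cup rim in the wrist view is at (318,199), which is world (425.7,109.4) at z 30. The vial hangs straight. I'll correct by +2,-2 mm and lower in two stages.

send_rows(
  rows=[
    [0,0,0,0.002,-0.0015,-0.03,0.01],
    [0,0,0,0.002,-0.0015,-0.06,0.01],
    [0,0,0,0.002,-0.0015,-0.08,0.01],
    [0,0,0,0.002,-0.0015,-0.085,0.01],
    [0,0,0,0.002,-0.0015,-0.085,0.01],
  ],
)

```text
time: 21.9
eef_pos: [427.7, 109.3, 66.9]
orientation: [[0.999, 0.039, 0.012], [0.039, -0.999, -0.001], [0.012, 0.002, -1.0]]
ft_force: [-0.4, 0.6, -0.0]
width: 0.223
```

```bash
python3 - <<'E'
from h import *
o=st(); print(np.round(o['orientation'],4).tolist())
im,K,W=snap('wrist','w9')
hsv=cv2.cvtColor(im,cv2.COLOR_RGB2HSV); m=((hsv[...,0]>18)&(hsv[...,0]<34)&(hsv[...,1]>150)&(hsv[...,2]>70)).astype(np.uint8)
c=max(cv2.findContours(m,0,2)[0],key=cv2.contourArea); b=cv2.boundingRect(c); print(b, atz(K,W,[(b[0],b[1]+b[2]/2),(b[0]+b[2],b[1]+b[2]/2)],30).round(1).tolist())
for y in (112,109.5,107): print(y,proj(K,W,[[425.7,y,30],[425.7,y+19,30],[425.7-19,y,30],[425.7+19,y,30]]).round(0).tolist())
E
```

```text
t 21.9 p [427.7 109.3  66.9] w 0.223 F [-0.4  0.6 -0. ]
[[0.9992, 0.0393, 0.0119], [0.0393, -0.9992, -0.0014], [0.0118, 0.0018, -0.9999]]
(280, 193, 67, 51) [[405.0, 112.5, 30.0], [445.5, 113.9, 30.0]]
112 [[314.0, 228.0], [315.0, 198.0], [283.0, 227.0], [346.0, 229.0]]
109.5 [[314.0, 232.0], [315.0, 202.0], [283.0, 231.0], [345.0, 233.0]]
107 [[314.0, 236.0], [315.0, 206.0], [283.0, 235.0], [345.0, 237.0]]
```

send_rows(
  rows=[
    [0,0,0,-0.002,0,-0.01,0.01],
    [0,0,0,-0.002,0,-0.02,0.01],
    [0,0,0,-0.002,0,-0.026,0.01],
    [0,0,0,-0.002,0,-0.029,0.01],
    [0,0,0,-0.002,0,-0.029,0.01],
  ],
)

```text
time: 22.45
eef_pos: [425.7, 109.3, 38.0]
orientation: [[0.999, 0.039, 0.012], [0.039, -0.999, -0.001], [0.012, 0.002, -1.0]]
ft_force: [-0.2, 0.3, -0.9]
width: 0.22
```

```bash
python3 - <<'E'
from h import *
st(); im,K,W=snap('wrist','w10')
cv2.imwrite('pics/w10z.png',cv2.resize(im[120:320,160:480],(640,400),interpolation=2)[:,:,::-1])
E
```

```text
t 22.45 p [425.7 109.3  38. ] w 0.22 F [-0.2  0.3 -0.9]
```

View pics/w10z.png

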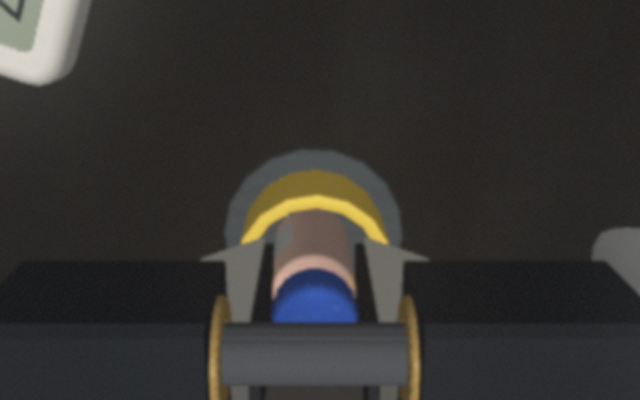

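The vial is inside the cup and centred. I'll lower it the last 2 mm, release, rise, and go back to the plate.

send_rows(
  rows=[
    [0,0,0,0,0,-0.002,0.01],
    [0,0,0,0,0,-0.002,0.01],
    [0,0,0,0,0,-0.002,0.025],
    [0,0,0,0,0,-0.001,0.035],
    [0,0,0,0,0,-0.001,0.035],
    [0,0,0,0,0,0.0,0.035],
    [0,0,0,0,0,0.02,0.035],
    [0,0,0,0,0,0.06,0.04],
    [0,0,0,0,0,0.1,0.04],
    [0,0,0,0,0,0.13,0.04],
  ],
)

```text
time: 23.5
eef_pos: [426.2, 109.0, 170.2]
orientation: [[0.999, 0.039, 0.013], [0.039, -0.999, -0.001], [0.013, 0.001, -1.0]]
ft_force: [0.4, 1.3, 0.5]
width: 0.434
```

send_rows(
  rows=[
    [0,0,0.14,0.003,0.02,0,0.04],
    [0,0,0.28,0.007,0.045,0,0.04],
    [0,0,0.42,0.01,0.07,0,0.04],
    [0,0,0.56,0.014,0.095,0,0.04],
    [0,0,0.7,0.018,0.12,0,0.04],
    [0,0,0.84,0.022,0.145,0,0.04],
    [0,0,0.98,0.026,0.17,0,0.04],
    [0,0,1.12,0.029,0.19,-0.02,0.04],
    [0,0,1.26,0.032,0.205,-0.05,0.04],
    [0,0,1.38,0.034,0.213,-0.08,0.04],
  ],
)

```text
time: 24.5
eef_pos: [460.3, 323.9, 89.5]
orientation: [[0.144, 0.989, 0.004], [0.989, -0.145, 0.014], [0.015, 0.002, -1.0]]
ft_force: [-0.5, -0.3, -0.1]
width: 0.436
```

```bash
python3 - <<'E'
from h import *
from scipy.spatial.transform import Rotation as Ro
o=st(); R=np.array(o['orientation']); Rg=np.array([[0.1326,0.9912,0.0045],[0.9911,-0.1326,0.0101],[0.0106,0.0031,-0.9999]])
print('turn to regrip',Ro.from_matrix(Rg@R.T).as_rotvec().round(4),'shift',np.array([459.6,322.5,16.1])-o['eef_pos'])
snap('side','s11'); im=np.load('pics/s11.npy')
im3,K,W=snap('wrist','w11')
cv2.imwrite('pics/s11z.png',np.hstack([cv2.resize(im[195:235,355:400],(400,355),interpolation=2),cv2.resize(im3,(400,250))[[*range(250)]+[249]*105]])[:,:,::-1])
E
```

```text
t 24.5 p [460.3 323.9  89.5] w 0.436 F [-0.5 -0.3 -0.1]
turn to regrip [-0.0043 -0.0006  0.012 ] shift [ -0.70509214  -1.40898403 -73.40856471]
```

View pics/s11z.png

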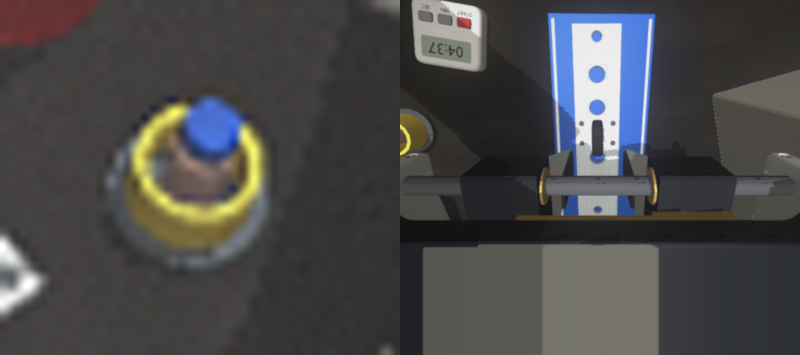

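The blue vial stands upright in the cup. The plate is as I left it, so I'll regrip at the same pose I released from.

send_rows(
  rows=[
    [-0.004,-0.001,0.012,-0.001,-0.0015,-0.03,0.04],
    [-0.004,-0.001,0.012,-0.001,-0.0015,-0.055,0.04],
    [-0.004,-0.001,0.012,-0.001,-0.0015,-0.068,0.04],
    [-0.004,-0.001,0.012,-0.001,-0.0015,-0.073,0.04],
    [-0.004,-0.001,0.012,-0.001,-0.0015,-0.073,0.04],
    [-0.004,-0.001,0.012,-0.001,-0.0015,-0.073,0.04],
  ],
  newtons=30,
)

```text
time: 25.2
eef_pos: [457.9, 320.4, 15.2]
orientation: [[0.137, 0.991, 0.001], [0.99, -0.137, 0.006], [0.006, 0.0, -1.0]]
ft_force: [-0.4, 0.5, -0.1]
width: 0.435
```

```bash
cat > rel.py <<'E'
from h import *
from scipy.spatial.transform import Rotation as Ro
import sys
G={'mat':([459.6,322.5,16.1],[[0.1326,0.9912,0.0045],[0.9911,-0.1326,0.0101],[0.0106,0.0031,-0.9999]]),
'post':([636.9,0.7,130.0],[[0.9994,0.0338,0.0077],[0.0338,-0.9994,-0.0005],[0.0077,0.0008,-1.0]])}
o=st(); R=np.array(o['orientation']); p,Rg=G[sys.argv[1]]
print(R.round(4).tolist(),'turn',Ro.from_matrix(np.array(Rg)@R.T).as_rotvec().round(4),'shift',(np.array(p)-o['eef_pos']).round(2))
E
python3 rel.py mat
```

```text
t 25.2 p [457.9 320.4  15.2] w 0.435 F [-0.4  0.5 -0.1]
[[0.1375, 0.9905, 0.001], [0.9905, -0.1375, 0.0063], [0.0064, 0.0001, -1.0]] turn [ 0.0038 -0.0036  0.0049] shift [1.74 2.12 0.92]
```

send_rows(
  rows=[
    [0.004,-0.004,0.005,0.0015,0.002,0.001,0.04],
    [0.004,-0.004,0.005,0.0015,0.002,0.001,0.04],
    [0.004,-0.004,0.005,0.0015,0.002,0.001,0.04],
  ],
)

```text
time: 25.5
eef_pos: [459.6, 322.7, 16.8]
orientation: [[0.133, 0.991, 0.006], [0.991, -0.133, 0.011], [0.012, 0.004, -1.0]]
ft_force: [0.4, -0.1, 0.3]
width: 0.435
```

```bash
python3 rel.py mat
```

```text
t 25.5 p [459.6 322.7  16.8] w 0.435 F [ 0.4 -0.1  0.3]
[[0.1325, 0.9912, 0.0056], [0.9911, -0.1326, 0.0111], [0.0117, 0.0041, -0.9999]] turn [-0.001   0.0011 -0.    ] shift [-0.03 -0.2  -0.7 ]
```

send_rows(
  rows=[
    [0,0,0,0,0,0,0.02],
    [0,0,0,0,0,0,0.0],
    [0,0,0,0,0,0,0.0],
    [0,0,0,0,0,0,0.0],
    [0,0,0,0,0,0,0.0],
    [0,0,0,0,0,0.02,0.0],
    [0,0,0,0,0,0.06,0.0],
    [0,0,0,0,0,0.1,0.0],
    [0,0,0,0,0,0.14,0.0],
    [0,0,0,0,0,0.17,0.0],
  ],
)

```text
time: 26.5
eef_pos: [459.9, 322.7, 189.0]
orientation: [[0.133, 0.991, 0.007], [0.991, -0.133, 0.012], [0.013, 0.005, -1.0]]
ft_force: [0.4, -0.0, -2.5]
width: 0.129
```

send_rows(
  rows=[
    [0,0,-0.08,0.01,-0.018,0.01,0.0],
    [0,0,-0.2,0.025,-0.045,0.01,0.0],
    [0,0,-0.32,0.042,-0.077,0.01,0.0],
    [0,0,-0.44,0.06,-0.109,0.01,0.0],
    [0,0,-0.56,0.078,-0.142,0.01,0.0],
    [0,0,-0.68,0.096,-0.174,0.01,0.0],
    [0,0,-0.8,0.113,-0.206,0.01,0.0],
    [0,0,-0.92,0.128,-0.235,0.01,0.0],
    [0,0,-1.04,0.142,-0.26,0.01,0.0],
    [0,0,-1.16,0.155,-0.282,0.01,0.0],
  ],
)

```text
time: 27.5
eef_pos: [615.0, 39.0, 198.7]
orientation: [[0.963, 0.268, 0.013], [0.268, -0.963, -0.002], [0.012, 0.005, -1.0]]
ft_force: [0.0, 0.9, -3.3]
width: 0.124
```

```bash
python3 rel.py post
```

```text
t 27.5 p [615.   39.  198.7] w 0.124 F [ 0.   0.9 -3.3]
[[0.9632, 0.2684, 0.013], [0.2685, -0.9633, -0.0017], [0.012, 0.0051, -0.9999]] turn [ 0.0036  0.005  -0.238 ] shift [ 21.89 -38.33 -68.68]
```

send_rows(
  rows=[
    [0,0,-0.1,0.01,-0.018,0,0.0],
    [0,0,-0.19,0.018,-0.032,-0.01,0.0],
    [0,0,-0.238,0.022,-0.038,-0.02,0.0],
    [0,0,-0.238,0.022,-0.038,-0.03,0.0],
    [0,0,-0.238,0.022,-0.038,-0.035,0.0],
    [0,0,-0.238,0.022,-0.038,-0.035,0.0],
    [0,0,-0.238,0.022,-0.038,-0.035,0.0],
  ],
)

```text
time: 28.2
eef_pos: [636.8, 2.0, 163.8]
orientation: [[0.999, 0.036, 0.012], [0.036, -0.999, -0.004], [0.012, 0.005, -1.0]]
ft_force: [0.6, 0.3, -2.7]
width: 0.125
```

```bash
python3 rel.py post
```

```text
t 28.2 p [636.8   2.  163.8] w 0.125 F [ 0.6  0.3 -2.7]
[[0.9993, 0.0358, 0.012], [0.0358, -0.9993, -0.0042], [0.0119, 0.0046, -0.9999]] turn [ 0.0037  0.0043 -0.002 ] shift [  0.05  -1.29 -33.77]
```

send_rows(
  rows=[
    [0,0,-0.002,0,-0.0013,-0.006,0.0],
    [0,0,-0.002,0,-0.0013,-0.012,0.0],
    [0,0,-0.002,0,-0.0013,-0.012,0.0],
    [0,0,-0.002,0,-0.0013,-0.012,0.0],
  ],
)

```text
time: 28.6
eef_pos: [636.7, 0.7, 151.6]
orientation: [[0.999, 0.034, 0.012], [0.034, -0.999, -0.004], [0.011, 0.005, -1.0]]
ft_force: [-0.2, -0.8, -2.6]
width: 0.128
```

```bash
python3 rel.py post; python3 - <<'E'
from h import *
im,K,W=snap('wrist','w12')
cv2.imwrite('pics/w12z.png',cv2.resize(im[60:280,220:420],(600,660),interpolation=2)[:595,:,::-1])
E
```

```text
t 28.6 p [636.7   0.7 151.6] w 0.128 F [-0.2 -0.8 -2.6]
[[0.9994, 0.0339, 0.0116], [0.0339, -0.9994, -0.0042], [0.0114, 0.0046, -0.9999]] turn [ 0.0037  0.0039 -0.0001] shift [  0.23  -0.03 -21.57]
```

View pics/w12z.png

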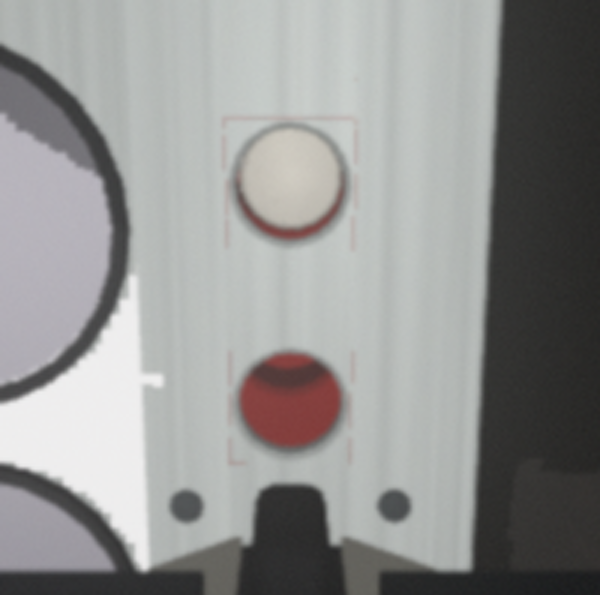

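Pose error against the original seat is 0.3 mm, and the white cap sits centred in its hole at crop (291,180). I'll lower slowly and watch the force.

send_rows(
  rows=[
    [0,0,0,0,0,-0.004,0.0],
    [0,0,0,0,0,-0.008,0.0],
    [0,0,0,0,0,-0.012,0.0],
    [0,0,0,0,0,-0.012,0.0],
  ],
)

```text
time: 29.05
eef_pos: [636.4, 0.7, 139.0]
orientation: [[0.999, 0.034, 0.011], [0.034, -0.999, -0.004], [0.011, 0.005, -1.0]]
ft_force: [-0.4, 0.2, -1.9]
width: 0.131
```

send_rows(
  rows=[
    [0,0,0,0,0,-0.004,0.0],
    [0,0,0,0,0,-0.008,0.0],
    [0,0,0,0,0,-0.009,0.0],
    [0,0,0,0,0,-0.009,0.0],
  ],
)

```text
time: 29.45
eef_pos: [636.5, 0.7, 130.7]
orientation: [[0.999, 0.034, 0.011], [0.034, -0.999, -0.004], [0.011, 0.004, -1.0]]
ft_force: [-4.5, 0.2, 7.9]
width: 0.129
```

```bash
python3 rel.py post
```

```text
t 29.45 p [636.5   0.7 130.7] w 0.129 F [-4.5  0.2  7.9]
[[0.9994, 0.0337, 0.0112], [0.0338, -0.9994, -0.0036], [0.011, 0.004, -0.9999]] turn [0.0031 0.0034 0.    ] shift [ 0.43 -0.04 -0.74]
```

Contact at 8 N, with the height matching the seated value. Releasing, then going to the white bottle.

send_rows(
  rows=[
    [0,0,0,0,0,0,0.02],
    [0,0,0,0,0,0,0.035],
    [0,0,0,0,0,0,0.04],
    [0,0,0,0,0,0,0.04],
    [0,0,0,0,0,0.02,0.04],
    [0,0,0,0,0,0.06,0.05],
    [0,0,0,0,0,0.1,0.07],
    [0,0,0,0,0,0.12,0.07],
    [0,0,0,-0.01,-0.02,0.12,0.07],
    [0,0,0,-0.03,-0.06,0.12,0.07],
  ],
)

```text
time: 30.45
eef_pos: [607.4, -56.5, 250.3]
orientation: [[0.999, 0.04, 0.012], [0.04, -0.999, -0.003], [0.012, 0.003, -1.0]]
ft_force: [-0.1, -0.8, -0.2]
width: 0.755
```

send_rows(
  rows=[
    [0,0,0,-0.02,-0.04,0,0.07],
    [0,0,0,-0.04,-0.08,0,0.07],
    [0,0,0,-0.06,-0.121,0,0.07],
    [0,0,0,-0.08,-0.162,0,0.07],
    [0,0,0,-0.1,-0.202,0,0.07],
    [0,0,0,-0.115,-0.232,0,0.07],
    [0,0,0,-0.119,-0.242,0,0.07],
    [0,0,0,-0.119,-0.242,0,0.07],
    [0,0,0,-0.119,-0.242,0,0.07],
  ],
)

```text
time: 31.35
eef_pos: [488.7, -297.5, 249.7]
orientation: [[0.999, 0.041, 0.011], [0.041, -0.999, -0.002], [0.011, 0.002, -1.0]]
ft_force: [-0.1, 0.8, -0.3]
width: 0.76
```

```bash
python3 - <<'E'
from h import *
st(); im,K,W=snap('wrist','w13'); im2,K2,W2=snap('side','s13')
hsv=cv2.cvtColor(im,cv2.COLOR_RGB2HSV)
blue=((hsv[...,0]>100)&(hsv[...,0]<125)&(hsv[...,1]>120)).astype(np.uint8)
for c in cv2.findContours(blue,0,2)[0]:
    if cv2.contourArea(c)>300:
        (u,v),r=cv2.minEnclosingCircle(c); print((u,v),r,atz(K,W,(u,v),164).round(1))
E
```

```text
t 31.35 p [ 488.7 -297.5  249.7] w 0.76 F [-0.1  0.8 -0.3]
(312.4388732910156, 210.9850616455078) 28.716793060302734 [[ 485.8 -299.1  164. ]]
```

send_rows(
  rows=[
    [0,0,0,-0.0015,-0.003,-0.04,0.07],
    [0,0,0,-0.0015,-0.003,-0.075,0.07],
    [0,0,0,-0.0015,-0.003,-0.095,0.07],
    [0,0,0,-0.0015,-0.003,-0.103,0.07],
    [0,0,0,-0.0015,-0.003,-0.103,0.07],
    [0,0,0,-0.0015,-0.003,-0.103,0.05],
    [0,0,0,-0.0015,-0.003,-0.103,0.03],
    [0,0,0,-0.0015,-0.003,-0.103,0.03],
    [0,0,0,-0.0015,-0.003,-0.103,0.03],
    [0,0,0,-0.0015,-0.003,-0.103,0.03],
  ],
  newtons=40,
)

```text
time: 32.45
eef_pos: [488.3, -300.0, 147.5]
orientation: [[0.999, 0.043, 0.013], [0.043, -0.999, -0.002], [0.013, 0.003, -1.0]]
ft_force: [-0.4, 0.3, 5.8]
width: 0.49
```

send_rows(
  rows=[
    [0,0,0,0,0,0.025,0.03],
    [0,0,0,0,0,0.06,0.03],
    [0,0,0,0,0,0.1,0.03],
    [0,0,0,0.004,0.02,0.12,0.03],
    [0,0,0,0.011,0.06,0.12,0.03],
    [0,0,0,0.019,0.105,0.12,0.03],
    [0,0,0,0.027,0.15,0.12,0.03],
    [0,0,0,0.035,0.195,0.12,0.03],
    [0,0,0,0.044,0.24,0.12,0.03],
    [0,0,0,0.052,0.285,0.12,0.03],
  ],
)

```text
time: 33.45
eef_pos: [539.8, -13.0, 267.2]
orientation: [[0.999, 0.043, 0.012], [0.043, -0.999, -0.002], [0.012, 0.003, -1.0]]
ft_force: [1.0, 0.7, -4.6]
width: 0.491
```

```bash
python3 - <<'E'
from h import *
o=st(); print(np.round(o['orientation'],4).tolist())
E
```

```text
t 33.45 p [539.8 -13.  267.2] w 0.491 F [ 1.   0.7 -4.6]
[[0.999, 0.0429, 0.012], [0.0429, -0.9991, -0.002], [0.0119, 0.0025, -0.9999]]
```

send_rows(
  rows=[
    [0,0,0,0.006,0.035,0,0.03],
    [0,0,0,0.011,0.06,0,0.03],
    [0,0,0,0.011,0.065,-0.015,0.03],
    [0,0,0,0.011,0.065,-0.035,0.03],
    [0,0,0,0.011,0.065,-0.05,0.03],
    [0,0,0,0.011,0.065,-0.05,0.03],
    [0,0,0,0.011,0.065,-0.05,0.03],
  ],
)

```text
time: 34.15
eef_pos: [550.5, 51.8, 217.2]
orientation: [[0.999, 0.043, 0.011], [0.043, -0.999, -0.002], [0.011, 0.003, -1.0]]
ft_force: [-0.5, 0.4, -3.4]
width: 0.49
```

```bash
python3 -c "
from h import *
st()"
```

```text
t 34.15 p [550.5  51.8 217.2] w 0.49 F [-0.5  0.4 -3.4]
```

Bottle bottom is about 18 mm above the well floor. Lower it, release, then on to the amber bottle.

send_rows(
  rows=[
    [0,0,0,0.0005,0,-0.008,0.03],
    [0,0,0,0.0005,0,-0.014,0.03],
    [0,0,0,0.0005,0,-0.017,0.03],
    [0,0,0,0.0005,0,-0.0175,0.03],
    [0,0,0,0.0005,0,-0.0175,0.03],
  ],
)

```text
time: 34.65
eef_pos: [551.0, 51.7, 199.7]
orientation: [[0.999, 0.042, 0.011], [0.042, -0.999, -0.002], [0.011, 0.003, -1.0]]
ft_force: [1.0, 0.1, -3.9]
width: 0.493
```

send_rows(
  rows=[
    [0,0,0,0,0,0,0.055],
    [0,0,0,0,0,0,0.07],
    [0,0,0,0,0,0,0.075],
    [0,0,0,0,0,0,0.075],
    [0,0,0,0,0,0.03,0.075],
    [0,0,0,0,0,0.06,0.075],
    [0,0,0,-0.01,-0.02,0.08,0.075],
    [0,0,0,-0.025,-0.06,0.08,0.075],
    [0,0,0,-0.044,-0.102,0.08,0.075],
    [0,0,0,-0.063,-0.146,0.08,0.075],
  ],
)

```text
time: 35.65
eef_pos: [487.4, -95.4, 280.0]
orientation: [[0.999, 0.044, 0.012], [0.044, -0.999, -0.002], [0.012, 0.003, -1.0]]
ft_force: [0.8, -1.1, -0.9]
width: 0.816
```

send_rows(
  rows=[
    [0,0,0,-0.02,-0.045,0,0.075],
    [0,0,0,-0.039,-0.09,-0.01,0.075],
    [0,0,0,-0.058,-0.135,-0.03,0.075],
    [0,0,0,-0.077,-0.175,-0.05,0.075],
    [0,0,0,-0.09,-0.205,-0.06,0.075],
    [0,0,0,-0.095,-0.217,-0.06,0.075],
    [0,0,0,-0.095,-0.217,-0.06,0.075],
  ],
)

```text
time: 36.35
eef_pos: [390.9, -314.7, 220.1]
orientation: [[0.999, 0.039, 0.012], [0.039, -0.999, -0.003], [0.011, 0.004, -1.0]]
ft_force: [1.2, 0.2, -0.4]
width: 0.816
```

```bash
python3 - <<'E'
from h import *
st(); im,K,W=snap('wrist','w14'); im2,K2,W2=snap('side','s14')
print('amber pred',proj(K,W,[[392.5,-313,154]]))
hsv=cv2.cvtColor(im2,cv2.COLOR_RGB2HSV)
blue=((hsv[...,0]>100)&(hsv[...,0]<125)&(hsv[...,1]>120)).astype(np.uint8); blue[:170]=0;blue[205:]=0;blue[:,:315]=0;blue[:,350:]=0
(u,v),r=cv2.minEnclosingCircle(max(cv2.findContours(blue,0,2)[0],key=cv2.contourArea)); print('white side now',u,v,r)
b0=load('side0')[0];h=cv2.cvtColor(b0,cv2.COLOR_RGB2HSV);bl=((h[...,0]>100)&(h[...,0]<125)&(h[...,1]>120)).astype(np.uint8); bl[:170]=0;bl[205:]=0;bl[:,:315]=0;bl[:,350:]=0
print('was',cv2.minEnclosingCircle(max(cv2.findContours(bl,0,2)[0],key=cv2.contourArea)))
d=(im.max(2)<62).astype(np.uint8); c=[q for q in cv2.findContours(d[140:262,270:370].copy(),0,2)[0] if cv2.contourArea(q)>300]
for q in c: print(cv2.minEnclosingCircle(q), cv2.boundingRect(q))
E
```

```text
t 36.35 p [ 390.9 -314.7  220.1] w 0.816 F [ 1.2  0.2 -0.4]
amber pred [[319.12744136 215.06740224]]
white side now 333.5 188.5 9.300638198852539
was ((332.70001220703125, 188.82000732421875), 8.888415336608887)
((49.5, 117.0), 49.66145324707031) (0, 78, 100, 44)
```

send_rows(
  rows=[
    [0,0,0,0.002,0.0015,-0.03,0.075],
    [0,0,0,0.002,0.0015,-0.06,0.075],
    [0,0,0,0.002,0.0015,-0.076,0.075],
    [0,0,0,0.002,0.0015,-0.083,0.075],
    [0,0,0,0.002,0.0015,-0.083,0.075],
    [0,0,0,0.002,0.0015,-0.083,0.05],
    [0,0,0,0.002,0.0015,-0.083,0.03],
    [0,0,0,0.002,0.0015,-0.083,0.03],
    [0,0,0,0.002,0.0015,-0.083,0.03],
    [0,0,0,0.002,0.0015,-0.083,0.03],
  ],
  newtons=35,
)

```text
time: 37.45
eef_pos: [395.0, -310.7, 137.5]
orientation: [[0.999, 0.043, 0.013], [0.043, -0.999, -0.002], [0.013, 0.003, -1.0]]
ft_force: [-0.6, 1.0, 3.1]
width: 0.49
```

send_rows(
  rows=[
    [0,0,0,0,0,0.025,0.03],
    [0,0,0,0,0,0.06,0.03],
    [0,0,0,0,0,0.1,0.03],
    [0,0,0,0.01,0.017,0.12,0.03],
    [0,0,0,0.03,0.05,0.12,0.03],
    [0,0,0,0.053,0.088,0.12,0.03],
    [0,0,0,0.076,0.126,0.12,0.03],
    [0,0,0,0.1,0.164,0.12,0.03],
    [0,0,0,0.122,0.202,0.12,0.03],
    [0,0,0,0.14,0.23,0.12,0.03],
  ],
)

```text
time: 38.45
eef_pos: [535.6, -77.2, 256.9]
orientation: [[0.999, 0.046, 0.012], [0.046, -0.999, -0.001], [0.012, 0.002, -1.0]]
ft_force: [0.6, 0.6, -4.0]
width: 0.489
```

```bash
python3 -c "
from h import *
st()"
```

```text
t 38.45 p [535.6 -77.2 256.9] w 0.489 F [ 0.6  0.6 -4. ]
```

send_rows(
  rows=[
    [0,0,0,0.012,0.02,0,0.03],
    [0,0,0,0.019,0.032,-0.005,0.03],
    [0,0,0,0.019,0.032,-0.02,0.03],
    [0,0,0,0.019,0.032,-0.04,0.03],
    [0,0,0,0.019,0.032,-0.05,0.03],
    [0,0,0,0.019,0.032,-0.05,0.03],
    [0,0,0,0.019,0.032,-0.05,0.03],
  ],
)

```text
time: 39.15
eef_pos: [554.5, -45.9, 207.2]
orientation: [[0.999, 0.045, 0.012], [0.045, -0.999, -0.001], [0.012, 0.002, -1.0]]
ft_force: [0.6, -0.4, -4.3]
width: 0.492
```

```bash
python3 -c "
from h import *
st()"
```

```text
t 39.15 p [554.5 -45.9 207.2] w 0.492 F [ 0.6 -0.4 -4.3]
```

send_rows(
  rows=[
    [0,0,0,0,0.001,-0.008,0.03],
    [0,0,0,0,0.001,-0.014,0.03],
    [0,0,0,0,0.001,-0.017,0.03],
    [0,0,0,0,0.001,-0.0175,0.03],
    [0,0,0,0,0.001,-0.0175,0.03],
  ],
)

```text
time: 39.65
eef_pos: [554.5, -45.0, 189.8]
orientation: [[0.999, 0.045, 0.012], [0.045, -0.999, -0.001], [0.012, 0.002, -1.0]]
ft_force: [0.0, -0.0, -3.6]
width: 0.485
```

send_rows(
  rows=[
    [0,0,0,0,0,0,0.055],
    [0,0,0,0,0,0,0.07],
    [0,0,0,0,0,0,0.075],
    [0,0,0,0,0,0,0.075],
    [0,0,0,0,0,0.03,0.075],
    [0,0,0,0,0,0.07,0.075],
    [0,0,0,0,0,0.12,0.075],
    [0,0,0,0,-0.03,0.16,0.075],
    [0,0,0,0,-0.07,0.2,0.075],
    [0,0,0,0,-0.11,0.23,0.075],
  ],
)

```text
time: 40.65
eef_pos: [554.7, -150.2, 418.2]
orientation: [[0.999, 0.047, 0.014], [0.047, -0.999, -0.001], [0.014, 0.002, -1.0]]
ft_force: [0.6, 0.1, -0.5]
width: 0.817
```

send_rows(
  rows=[
    [0,0,0,-0.02,-0.045,0,0.075],
    [0,0,0,-0.04,-0.09,0,0.075],
    [0,0,0,-0.06,-0.13,0,0.075],
    [0,0,0,-0.07,-0.15,0,0.075],
    [0,0,0,-0.07,-0.15,0,0.075],
    [0,0,0,-0.07,-0.15,0,0.075],
  ],
)

```text
time: 41.25
eef_pos: [484.7, -300.2, 418.2]
orientation: [[0.999, 0.046, 0.014], [0.046, -0.999, -0.001], [0.014, 0.001, -1.0]]
ft_force: [-0.1, 0.7, 0.2]
width: 0.818
```

```bash
python3 - <<'E'
from h import *
st(); im,K,W=snap('side','s15'); a=load('side0')[0]
cv2.imwrite('pics/fin.png',np.hstack([cv2.resize(i[140:270,250:390],(400,371),interpolation=2) for i in (a,im)])[:,:,::-1])
def ph(x0,x1,y0,y1): 
    g=lambda i:cv2.cvtColor(i[y0:y1,x0:x1],cv2.COLOR_RGB2GRAY).astype(np.float32)
    return cv2.phaseCorrelate(g(a),g(im),cv2.createHanningWindow((x1-x0,y1-y0),cv2.CV_32F))
print('white',ph(315,351,176,226),'amber',ph(292,328,150,200),'plate',ph(265,327,170,245))
E
```

```text
t 41.25 p [ 484.7 -300.2  418.2] w 0.818 F [-0.1  0.7  0.2]
white ((0.8940050563468098, -0.5434286385295586), 1.0434044570393033) amber ((0.11347276043617782, 0.06304243429288547), 0.8631216266420152) plate ((0.13110484049291316, 0.4812250216682088), 0.9167243254184723)
```

View pics/fin.png

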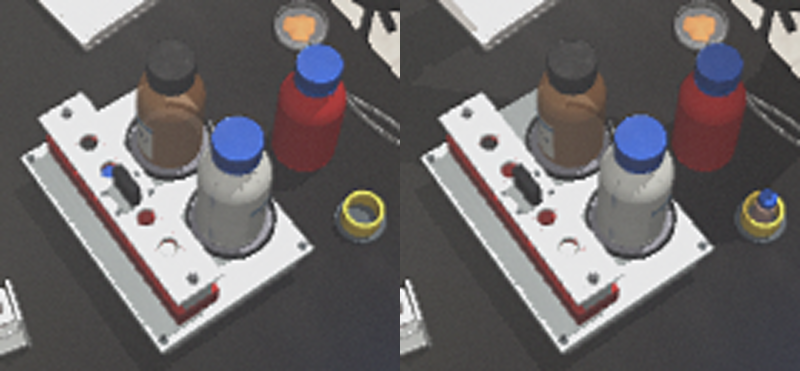

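Start and end views match. The bottles are in their own wells (shift of about 1 px, roughly 3 mm, or less), the plate is seated, the blue vial is in the cup, and the arm is clear. Handing in.

```bash
python3 -c "
from rig import job_done
print(job_done())"
```

```text
the job is handed in; nothing more can be done
None
```

The job is done and handed in at about 41 s of robot time. `job_done()` gives no verdict, so what follows rests on my own checks.

**What I did:** I stood both bottles in the tray and laid the hold-down plate flat on the mat. I then moved the blue-capped vial from its pocket at shaker y -30 into the yellow cup. I refitted the plate over the dowel pins from its recorded grasp pose and returned white to the +y well and amber to the -y well.

**What the last checks showed:**
- **Bottles:** both upright in their own wells. White is about 1 px (2–3 mm) from its start in the side view, amber about 0.1 px; the limit is 12 mm.
- **Plate:** 0.5 px or less from its start. It touched down with about 8 N at the seated height, and the tool was within about 0.5 mm of its original pose.
- **Vials:** the blue vial was upright in the cup in two views. The white vial was still in its pocket, and the black cap still showed in its hole.
- **Arm:** clear of everything before hand-in.

**Disagreement:** the side and wrist cameras differed by about 5 mm on the cup position. I went with the close wrist view, and the vial went in centred.

No check failed.

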